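# Put the cheese shredder's drive shaft back together

### The arm

A 6-joint arm with a two-finger parallel gripper is mounted at the origin on the work surface. World frame = base frame: x ahead of the robot, y to its left, z up, the work surface at z = 0. Lengths are in mm, angles in rad, forces in N, time in s.
With the tool pointing down it reaches from about 350 to 775 mm from the base axis. Payload 5.5 kg.
Tool frame: the origin (TCP) lies on the centre line of the jaws, within the pads' length; the fingertips stand tips_ahead ahead of it and the grasp point (between the pads) lies 2 mm behind it (tips_ahead is the distance from the TCP to the fingertips, in mm); z points along the fingers, y is the direction in which the jaws open and shut (so a half turn about z gives the same grasp; the last joint's range is limited). The gripper opens to 85 mm and grips with 20 to 120 N. Pads are 22 mm wide; open, the fingers measure 114 mm over their backs; the gripper's body (76 mm by 85 mm) begins 54 mm behind the grasp point. The pads swing forward as they close: fully open they stand 13 mm farther back than shut.
Start: joints at [-1.271, 0.313, 0.046, 1.304, 0, 1.431], TCP at [244.812, -520.324, 248.323] pointing down, gripper open.
Joint ranges: [-2.76, 2.76], [-0.86, 1.69], [-1.03, 1.26], [-2.2, 2.34], [-1.47, 1.5], [-3.14, 3.14]. Speed limits (rad/s): [2.57, 2.57, 3.14, 3.14, 3.14, 3.14].

### API

Orientations are given as a unit quaternion [w, x, y, z].
In Python, from station import get_state, grab_frame, camera_info, sign_off, spot_in, masks_of, tips_ahead gives the robot as it stands.
- The arm moves only by the tool send_rows, never from a script. Its argument "moves" is a list that holds one entry, the list of rows, each a list of 7 numbers: the shift along the tool's x, y, z in mm, then the turn, a rotation vector about the tool's x, y, z in rad, then the closure, from -1 (fully open) to 1 (shut), so that 0 is half open. In form: [[[x, y, z, rx, ry, rz, fingers], ...]]. A call has 1 to 10 rows; each row shifts and turns the commanded pose from where the row before left it, along the tool's axes as they then stand; what a row does not reach is not made up. A row lasts 1/12 s, in which the tool goes at most 41.7 mm and 7.16 degrees, less where a joint would pass 70% of its speed; a pose out of reach is approached as far as the arm can. A call is refused whole if a number of a shift passes 41.7 or a number of a turn 0.125, either way. A call with a gripper value outside its range is refused whole. The fingers move at their own pace and stop on an object; "newtons" is the grip in N (left out, the last holds). Time passes only in rows, so rows that do not move let the fingers close. It gives the time, the measured TCP pose, the force and the opening at its end, in the units of the state.
- get_state(): the state, without advancing time (a new reading comes with each control period).
- grab_frame(name): name is "scene" or "top"; returns the picture (420x560x3 uint8, blue, green, red); there is no depth.
- camera_info(name): a dict with "intrinsics" (3x3 intrinsics, pixels), "D" ([k1, k2, p1, p2, k3] as OpenCV has them; the pictures are not rectified), "R" (3x3) and "t" (3): a world point X has camera coordinates R X + t. Camera axes: x right, y down, z forward; pixel columns grow to the right and rows downward; lengths in mm; the calibration is good to about 2 mm. A picture is of the moment at which its call begins. camera_info takes no time and is no camera call.
- sign_off(): hands the job in, once; it reports no verdict.
Trained networks look in the newest picture that a camera, given by its name, has taken for a name from the list of things; names that differ only in an ending like _2 or _b are one class to them, and where a whole thing is asked for, a point or a joint stands for the part that bears it (a point fixed in the world has none). Each returns a list of dicts, best first, with "p" (0 to 1); they miss things now and then, are a little off and sometimes report something else, mostly with a low value. They report only what shows in the picture. A call takes as long as a camera call.
- spot_in(camera, query): "xy" ([column, row] in pixels, amid what is visible of it).
- masks_of(camera, query): "mask" (420x560 bool, what is visible of it) and "xy" ([column, row] in pixels, amid what is visible of it).
The state is a dict: "time_s": time; "qpos": joint angles; "joint_vel": joint speeds; "tau": joint torques, N m; "position": TCP position; "eef_rot": TCP orientation; "wrist_force": force on the tool from outside, world axes, zero at the start; "wrist_torque": the same for the moment, N m; "grip_width": opening from 0.0 (shut) to 1.0 (fully open).
Only numpy, scipy, OpenCV 4.12 (cv2) and the standard library are available. Lean on these libraries where they do the work, as an engineer would, in place of code of your own. Each camera call takes 0.05 s, during which the arm holds its last target. There are 200 camera calls.

### The job

Put the cheese shredder's drive shaft back together after washing: slide the bearing, then the square spacer, then the washer with the hole onto the upright shaft, each fully home before the next, and then swing the keeper fork all the way round until it straddles the shaft above the washer. The spacer lies on its side and has to be stood up first. Leave the other things on the counter where they are.

Things in the scene. Friction and masses are not known exactly. Their poses are not given: they have to be found in the camera images.
- drive: the shredder's fixed drive unit. Origin on the table under the shaft's axis, z up. Aluminium base 225 x 160 mm, top 40 mm above the table; on it white housings on the -x side and the +x side, both 95 mm high above the table, 150 mm long in y; between them (inner faces at x = -42 and +42 mm) a channel along y, open at both ends, with the upright shaft in its middle
- seat (a point): on the shaft's axis at the top of the boss (24 mm diameter, its top 52 mm above the table) that carries the steel shaft; the bearing's underside comes to sit here. The shaft is 12 mm diameter, straight up to 105 mm above the table, then tapers to 5 mm diameter at its tip, 113 mm above the table. Axes as drive
- keeper (a joint): angle of the keeper, a flat steel fork arm swinging level about an upright pivot on the +x housing. 0 = fully home at its stop, the fork straddling the shaft; it grows as the fork swings away to the drive's -y, anticlockwise seen from above, to 2.4 rad at most. It stays where it is left (friction about 0.04 N m, 1 N at the pin)
- keeper_pin (a point): the top of the keeper's upright round black grip pin, 12 mm diameter, 28 mm tall above the arm (top 135.5 mm above the table), 38 mm from the pivot on the line from pivot to fork, so 17 mm from the shaft's axis when home
- keeper_pivot (a point): the keeper's pivot axis, 55 mm from the shaft in the drive's +x, at the height of the keeper's upper face. The arm is 5 mm thick, its underside 102.5 and its top 107.5 mm above the table; a full stack's top is at 100 mm. Axes as drive
- bearing: steel ball bearing with black seals, lying flat: 38 mm outside, 15 mm bore, 12 mm thick. Origin at the centre of its underside, z along its bore
- bearing_mid (a point): centre of the bearing (6 mm from either face)
- spacer: plain steel spacer, a 28 x 28 mm square block 30 mm long with a 15 mm round bore along its length; it starts lying on one side, bore level. Origin at its centre, z along the bore, x and y square to its sides; either end may go down
- washer: flat thick steel washer: 34 mm outside, 15 mm bore, 6 mm thick. Origin at the centre of its underside, z along its bore
- washer_mid (a point): centre of the washer (3 mm from either face)
- blank: bystander, to be left alone: plain steel disc without any hole, 34 diameter, 6 thick (mm); origin under its middle
- gasket: bystander, to be left alone: black rubber ring, 52 outside, 34 bore, 7 thick (mm); origin under its middle
- shaker: bystander, to be left alone: plain aluminium can, 60 diameter, 85 tall (mm); origin under its middle
- turner: bystander, to be left alone: spatula, 240 mm long, lying flat; handle towards its -x
- cup: bystander, to be left alone: open steel cup, 76 across the rim, 55 tall (mm); origin under its middle
- bowl: bystander, to be left alone: blue ceramic bowl, 220 across, 85 tall (mm); origin under its middle
- tin: bystander, to be left alone: amber glass jar with steel lid, 72 diameter, 70 tall (mm); origin under its middle

How it is judged:
By the outcome, as a careful person would: the job done as asked, in the order asked, and still so for the second after the job is handed in, with the robot touching nothing.
It also fails if it takes over 72 s, if anything falls off the work surface, if the arm or the gripper's body presses on something with over 40 N, if the wrist force passes 120 N, or if a joint passes its speed limit or range.

## Working session

There is one attempt and no reset: what is moved stays moved. The work goes in short steps, Python scripts to look and compute and a tool call to move; the robot and the scene stay as the last step left them, time stands still between calls to the robot, and variables do not carry over. Pictures are saved under pics/ and viewed, on a budget of 10 in all, crops included, one or two more only if the job needs it, and the job is handed in when it is done.

Besides the shell and the picture viewer there is one more tool, called after ">>>" as name([rows], argument=value, ...), one row to a line, values as JSON. send_rows: Moves the arm, as the interface text tells. Its arguments: {"type":"object","properties":{"moves":{"type":"array","items":{"type":"array","items":{"type":"array","items":{"type":"number"}}}},"newtons":{"type":"number"}},"required":["moves"]}

```bash
ls; mkdir -p pics; cat > h.py <<'E'
import numpy as np, cv2
from station import *
def cam(n):
    c=camera_info(n); return np.array(c["intrinsics"],float),np.array(c["D"],float),np.array(c["R"],float),np.array(c["t"],float).ravel()
def ray(n,xy):
    K,D,R,t=cam(n); u=cv2.undistortPoints(np.array([[xy]],float),K,D)[0,0]
    return -R.T@t, R.T@np.array([u[0],u[1],1.])
def at_z(n,xy,z):
    o,d=ray(n,xy); return o+d*(z-o[2])/d[2]
def proj(n,X):
    K,D,R,t=cam(n); return cv2.projectPoints(np.array(X,float).reshape(-1,3),cv2.Rodrigues(R)[0],t,K,D)[0][:,0]
E
python3 - <<'E'
from h import *
for n in("scene","top"):
    im=grab_frame(n); cv2.imwrite(f"pics/{n}0.png",im)
    print(n,at_z(n,[280,210],0).round(),cam(n)[0].round(1).tolist(),(-cam(n)[2].T@cam(n)[3]).round())
    for q in["drive","keeper","keeper_pin","bearing","spacer","washer","blank","gasket"]:
        print(q,[(np.round(r["xy"],1).tolist(),round(r["p"],2),at_z(n,r["xy"],0).round().tolist()) for r in spot_in(n,q)[:3]])
print(get_state(),tips_ahead)
try: print(tips_ahead())
except Exception as e: print(e)
E
```

```text
pics
scene [571. -24.   0.] [[386.3, 0.0, 276.9], [0.0, 386.3, 205.7], [0.0, 0.0, 1.0]] [1230.  -59.  893.]
drive [([237.7, 191.4], 0.65, [493.0, -145.0, -0.0])]
keeper [([218.8, 191.6], 0.66, [490.0, -202.0, 0.0]), ([408.4, 237.4], 0.41, [688.0, 316.0, 0.0])]
keeper_pin [([210.3, 187.6], 0.46, [473.0, -228.0, 0.0])]
bearing [([307.5, 171.8], 0.56, [431.0, 71.0, 0.0])]
spacer [([363.0, 188.1], 0.72, [508.0, 228.0, 0.0])]
washer [([315.7, 228.2], 0.61, [641.0, 71.0, 0.0]), ([238.9, 190.3], 0.6, [489.0, -142.0, 0.0])]
blank [([315.0, 195.6], 0.47, [526.0, 82.0, -0.0])]
gasket [([358.2, 223.3], 0.47, [633.0, 190.0, 0.0])]
top [607. -58.   0.] [[403.5, 0.0, 276.2], [0.0, 403.5, 203.6], [0.0, 0.0, 1.0]] [ 406.  -62. 1290.]
drive [([307.6, 236.4], 0.67, [520.0, -146.0, 0.0]), ([320.3, 214.2], 0.51, [592.0, -188.0, 0.0])]
keeper [([319.0, 213.7], 0.56, [593.0, -184.0, 0.0])]
keeper_pin [([322.4, 213.5], 0.61, [594.0, -195.0, 0.0])]
bearing [([237.5, 264.1], 0.69, [436.0, 78.0, 0.0])]
spacer [([191.7, 239.7], 0.53, [515.0, 225.0, 0.0]), ([239.1, 200.4], 0.51, [640.0, 74.0, 0.0])]
washer [([3
[... 286 characters left out ...]
 3.13182299e-01,  4.61156419e-02,  1.30357675e+00,
       -3.39760286e-05,  1.43117946e+00]), 'joint_vel': array([ 4.76117537e-04, -9.22746601e-04, -2.12367073e-04, -1.69155869e-04,
        2.74553509e-05, -5.35156076e-04]), 'tau': array([ 9.99344302e-04, -4.80449688e+01,  2.98812801e+01,  1.16650608e-04,
       -2.30071237e-05, -2.07859603e-05]), 'position': array([ 244.79302619, -520.35012285,  248.33967226]), 'eef_rot': array([ 7.75742095e-05,  9.75920975e-01,  2.18124377e-01, -1.08021945e-05]), 'wrist_force': array([-0.65380218, -0.29851804, -0.75600593]), 'wrist_torque': array([ 0.01282848, -0.01847212,  0.00095411]), 'grip_width': 0.9976439958729169} 17.0
'float' object is not callable
```

```bash
python3 - <<'E'
import cv2,numpy as np
a=cv2.imread("pics/scene0.png");b=cv2.imread("pics/top0.png")
cv2.imwrite("pics/s0c.png",cv2.resize(a[130:290,170:440],None,fx=2.96,fy=2.96,interpolation=cv2.INTER_CUBIC))
cv2.imwrite("pics/t0c.png",cv2.resize(b[140:300,150:400],None,fx=3.2,fy=3.2,interpolation=cv2.INTER_CUBIC))
E
```

```text
(no output)
```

View pics/s0c.png

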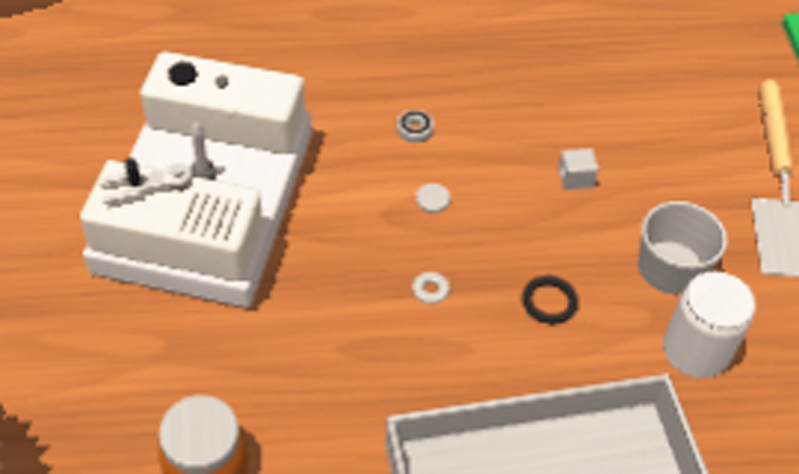

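View pics/t0c.png

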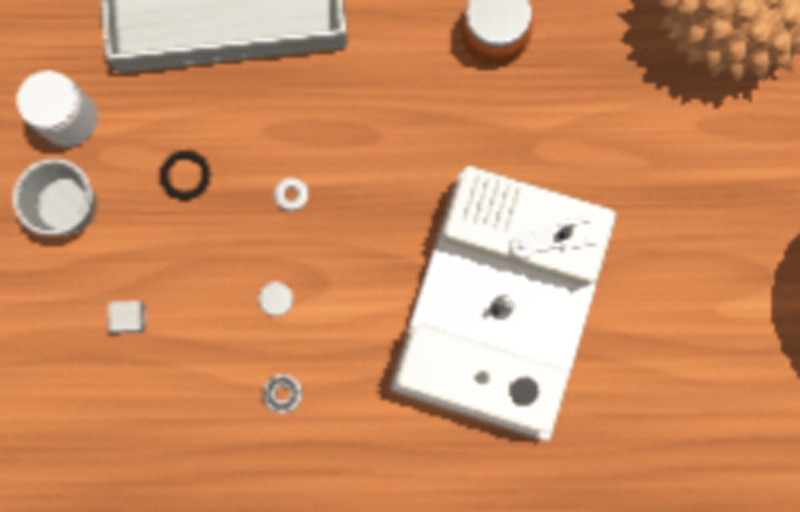

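View pics/top0.png

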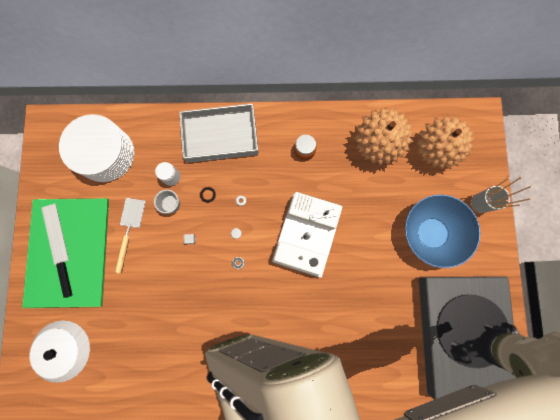

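```bash
cat >> h.py <<'E'
def box(x0,x1,y0,y1,z0,z1):
    return np.array([[x,y,z] for x in(x0,x1) for y in(y0,y1) for z in(z0,z1)],float)
def render(n,boxes,S=4):
    m=np.zeros((420*S,560*S),np.uint8)
    for b in boxes:
        h=cv2.convexHull(((proj(n,b)+.5)*S-.5).astype(np.float32)); cv2.fillConvexPoly(m,np.round(h).astype(int),1)
    return m
def place(p,boxes):
    c,s=np.cos(p[2]),np.sin(p[2]); R=np.array([[c,-s,0],[s,c,0],[0,0,1]])
    return [b@R.T+[p[0],p[1],0] for b in boxes]
def fit(p0,boxes,masks,S=4,step=(6,6,.1)):
    from scipy.optimize import minimize
    M={n:cv2.resize(m.astype(np.uint8),None,fx=S,fy=S,interpolation=cv2.INTER_NEAREST) for n,m in masks.items()}
    f=lambda p:sum(float(np.count_nonzero(render(n,place(p,boxes),S)!=M[n]))/S/S for n in M)
    s=[p0]+[np.array(p0)+np.eye(3)[i]*step[i] for i in range(3)]
    r=minimize(f,p0,method="Nelder-Mead",options=dict(initial_simplex=s,xatol=.02,fatol=.05))
    return r.x,r.fun
DRIVE=[box(-112.5,112.5,-80,80,0,40),box(-110,-42,-75,75,40,95),box(42,110,-75,75,40,95)]
E
python3 - <<'E'
from h import *
masks={}
for n in("scene","top"):
    grab_frame(n)
    for q in["drive","bearing","spacer","washer"]:
        L=masks_of(n,q); print(n,q,[(np.round(r["xy"],1).tolist(),round(r["p"],2),int(r["mask"].sum())) for r in L[:3]])
        L=[r for r in L if not(q=="washer" and abs(r["xy"][0]-(315 if n=="scene" else 239))>12)]
        if L: masks[q,n]=L[0]["mask"]
np.savez("m.npz",**{a+"_"+b:m for (a,b),m in masks.items()})
def mm(q): return {n:masks[q,n] for n in("scene","top") if (q,n) in masks}
for n in mm("drive"): print("drive",n,fit([515,-145,-.3],DRIVE,{n:masks["drive",n]}))
pd,_=fit([515,-145,-.3],DRIVE,mm("drive")); print("both",pd,_)
for q,z in(("bearing",6),("washer",3)):
    for n,m in mm(q).items():
        ys,xs=np.nonzero(m); print(q,n,at_z(n,[xs.mean(),ys.mean()],z).round(1),len(xs))
for y0 in(-.3,0,.3): print("spacer",fit([512,225,y0],[box(-14,14,-15,15,0,28)],mm("spacer"),8))
E
```

```text
scene drive [([238.4, 193.1], 0.91, 4739), ([217.1, 188.5], 0.51, 192)]
scene bearing []
scene spacer [([365.3, 186.8], 0.6, 171), ([90.1, 195.4], 0.27, 4394)]
scene washer [([317.6, 227.3], 0.65, 91), ([218.1, 190.4], 0.63, 220)]
top drive [([309.8, 232.9], 0.82, 3767)]
top bearing [([167.5, 202.8], 0.75, 498)]
top spacer []
top washer [([241.3, 200.2], 0.38, 83)]
drive scene (array([ 5.18235291e+02, -1.42261219e+02, -3.15965517e-01]), np.float64(243.8125))
drive top (array([ 5.23705940e+02, -1.42723242e+02, -3.18745732e-01]), np.float64(167.3125))
both [ 5.21417012e+02 -1.41872815e+02 -3.17723793e-01] 451.75
bearing top [639.6 308.4   6. ] 498
washer scene [637.   68.3   3. ] 91
washer top [640.5  67.3   3. ] 83
spacer (array([5.14135529e+02, 2.29521847e+02, 8.18567866e-02]), np.float64(14.421875))
spacer (array([5.13898198e+02, 2.29705446e+02, 9.23153583e-02]), np.float64(14.3125))
spacer (array([5.13943485e+02, 2.29745637e+02, 9.69099796e-02]), np.float64(14.296875))
```

```bash
cat >> h.py <<'E'
def seg(im,xy,r=9):
    """low-saturation blob nearest xy -> soft weights"""
    x,y=int(round(xy[0])),int(round(xy[1])); p=im.astype(float)
    sat=p.max(2)-p.min(2); bg=np.median(sat[y-14:y+15,x-14:x+15][[0,1,2,-1,-2,-3]])
    w=np.clip(1-sat/bg,0,1); m=(w>.45).astype(np.uint8)
    k,l,st,c=cv2.connectedComponentsWithStats(m,connectivity=4)
    i=min((i for i in range(1,k) if st[i,4]>15),key=lambda i:np.hypot(*(c[i]-xy)))
    return l==i,cv2.dilate((l==i).astype(np.uint8),np.ones((3,3)))*w
E
python3 - <<'E'
from h import *
P={"bearing":(6,[307.5,171.8],[237.5,264.1]),"washer":(3,[315.7,228.2],[239.1,200.4]),"blank":(3,[315,195.6],[236.6,236.3])}
im={n:cv2.imread(f"pics/{n}0.png") for n in("scene","top")}
for q,(z,a,b) in P.items():
    for n,xy in(("scene",a),("top",b)):
        m,w=seg(im[n],xy); h=cv2.convexHull(np.argwhere(m)[:,::-1].astype(np.int32))
        M=np.zeros(m.shape,np.uint8); cv2.fillConvexPoly(M,h,1); ys,xs=np.nonzero(M)
        print(q,n,m.sum(),np.round([xs.mean(),ys.mean()],1),at_z(n,[xs.mean(),ys.mean()],z).round(1))
ms={n:seg(im[n],xy)[0] for n,xy in(("scene",[363.,188.]),("top",[190.,239.7]))}
print({n:int(m.sum()) for n,m in ms.items()})
for n in ms: print("spacer",n,fit([514,228,.1],[box(-14,14,-15,15,0,28)],{n:ms[n]},8))
print("spacer",fit([514,228,.1],[box(-14,14,-15,15,0,28)],ms,8),fit([514,228,.1],[box(-15,15,-14,14,0,28)],ms,8))
p=np.array([521.4,-141.9,-.318])
pts=np.array([[0,0,113],[0,0,52],[55,0,107.5]]+[[55-38*np.cos(t),-38*np.sin(t),135.5] for t in(1.6,1.8,2.0,2.2)]+[[-112.5,-80,0],[-112.5,80,0],[112.5,80,0],[112.5,-80,0],[-42,75,95],[-42,-75,95],[42,75,95],[42,-75,95]])
W=place(p,[pts])[0]; out=[]
for n,(x,y) in(("scene",(195,140)),("top",(265,185))):
    c=cv2.resize(im[n][y:y+100,x:x+88],None,fx=4.5,fy=5.9,interpolation=cv2.INTER_CUBIC)
    c=cv2.resize(im[n][y:y+100,x:x+88],None,fx=4.5,fy=4.5,interpolation=cv2.INTER_CUBIC)
    for i,u in enumerate(proj(n,W)):
        cv2.circle(c,tuple(int(v) for v in ((u-[x,y]+.5)*4.5)),2,[(0,0,255),(255,0,0),(0,160,0),(255,0,255)][min(i,3)],-1)
    out.append(c)
c=[cv2.resize(im["scene"][172:204,345:381],None,fx=8,fy=8,interpolation=cv2.INTER_CUBIC),cv2.resize(im["top"][224:256,174:210],None,fx=8,fy=8,interpolation=cv2.INTER_CUBIC)]
o=np.hstack(out); c=np.hstack(c+[np.zeros((256,o.shape[1]-576,3),np.uint8)])[:140+116]
cv2.imwrite("pics/chk1.png",np.vstack([o[:340],c]))
E
```

```text
bearing scene 110 [309.9 172. ] [437.6  77.1   6. ]
bearing top 105 [237.6 262.6] [440.2  77.4   6. ]
washer scene 95 [315.2 226.8] [638.2  69.2   3. ]
washer top 77 [240.5 200.5] [639.4  69.3   3. ]
blank scene 91 [315.9 196.3] [531.4  84.3   3. ]
blank top 93 [236. 233.] [533.9  83.3   3. ]
{'scene': 162, 'top': 114}
spacer scene (array([5.14726838e+02, 2.30279560e+02, 6.87381813e-04]), np.float64(13.25))
spacer top (array([5.16756784e+02, 2.30112654e+02, 6.68577571e-02]), np.float64(11.953125))
spacer (array([5.15942026e+02, 2.29899590e+02, 5.49202337e-02]), np.float64(29.59375)) (array([5.15932459e+02, 2.30414956e+02, 6.05433301e-02]), np.float64(30.796875))
```

View pics/chk1.png

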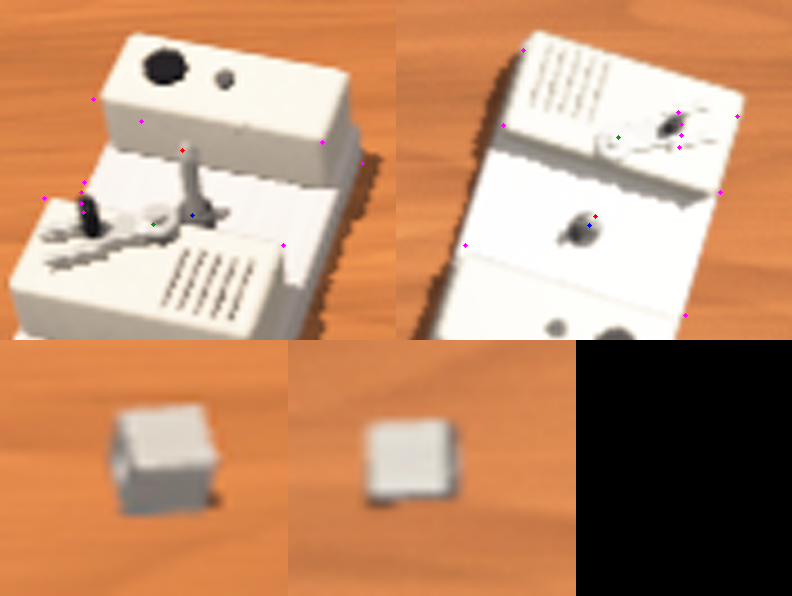

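```bash
python3 - <<'E'
from h import *
im={n:cv2.imread(f"pics/{n}0.png") for n in("scene","top")}
ms={}
for n,xy in(("scene",(238,192)),("top",(308,236))):
    b=im[n][:,:,0]; print(n,"blue wood",np.median(b[150:260,170:400]))
    g=im[n].astype(int); m=((g.max(2)-g.min(2)<75)&(g.max(2)>90)).astype(np.uint8)
    k,l,st,c=cv2.connectedComponentsWithStats(m,connectivity=4)
    M=(l==l[xy[1]+8,xy[0]-15] if n=="top" else l==l[xy[1]-10,xy[0]+3]).astype(np.uint8)
    cs,_=cv2.findContours(M,cv2.RETR_EXTERNAL,cv2.CHAIN_APPROX_NONE); M[:]=0
    cv2.drawContours(M,cs,-1,1,-1); ms[n]=M; print(M.sum(),np.argwhere(M).min(0),np.argwhere(M).max(0))
for o in(112,108,104):
    D=[DRIVE[0],box(-o,-42,-75,75,40,95),box(42,o,-75,75,40,95)]
    print(o,[fit([520,-140,-.3],D,{n:ms[n]}) for n in ms],fit([520,-140,-.3],D,ms))
E
```

```text
scene blue wood 73.0
4840 [147 197] [234 278]
top blue wood 78.0
4149 [192 269] [277 341]
112 [(array([ 5.19320540e+02, -1.37904237e+02, -3.07640896e-01]), np.float64(328.0625)), (array([ 5.19458166e+02, -1.38416707e+02, -3.18670491e-01]), np.float64(193.0))] (array([ 5.19518940e+02, -1.37502868e+02, -3.16709936e-01]), np.float64(521.9375))Traceback (most recent call last):
  File "<stdin>", line 13, in <module>
  File "h.py", line 27, in fit
    r=minimize(f,p0,method="Nelder-Mead",options=dict(initial_simplex=s,xatol=.02,fatol=.05))
    res = _minimize_neldermead(fun, x0, args, callback, bounds=bounds,
                               **options)
    fsim[j] = func(sim[j])
              ~~~~^^^^^^^^
    fx = function(np.copy(x), *(wrapper_args + args))
  File "h.py", line 25, in <lambda>
    f=lambda p:sum(float(np.count_nonzero(render(n,place(p,boxes),S)!=M[n]))/S/S for n in M)
               ~~~^^^^^^^^^^^^^^^^^^^^^^^^^^^^^^^^^^^^^^^^^^^^^^^^^^^^^^^^^^^^^^^^^^^^^^^^^^
  File "h.py", line 25, in <genexpr>
    f=lambda p:sum(float(np.count_nonzero(render(n,place(p,boxes),S)!=M[n]))/S/S for n in M)
                                          ~~~~~~^^^^^^^^^^^^^^^^^^^^
  File "h.py", line 17, in render
    h=cv2.convexHull(((proj(n,b)+.5)*S-.5).astype(np.float32)); cv2.fillConvexPoly(m,np.round(h).astype(int),1)
                       ~~~~^^^^^
  File "h.py", line 11, in proj
    K,D,R,t=cam(n); return cv2.projectPoints(np.array(X,float).reshape(-1,3),cv2.Rodrigues(R)[0],t,K,D)[0][:,0]
            ~~~^^^
  File "h.py", line 4, in cam
    c=camera_info(n); return np.array(c["intrinsics"],float),np.array(c["D"],float),np.array(c["R"],float),np.array(c["t"],float).ravel()
ValueError: time passes only in moves, steps and waits
```

>>> send_rows([
  [[0,0,0,0,0,-0.12,-0.2],[0,0,0,0,0,-0.12,-0.2],[0,0,0,0,0,-0.12,-0.2],[0,0,0,0,0,-0.12,-0.2],[0,0,0,0,0,-0.12,-0.2],[0,0,0,0,0,-0.12,-0.2],[0,0,0,0,0,-0.12,-0.2],[0,0,0,0,0,-0.12,-0.2],[0,0,0,0,0,-0.12,-0.2],[0,0,0,0,0,-0.12,-0.2]],
], newtons=40)

```text
time_s: 2.23
position: [244.8, -520.3, 248.3]
eef_rot: [0.0, 0.68, 0.733, -0.0]
wrist_force: [0.6, -0.5, -0.4]
grip_width: 0.601
```

>>> send_rows([
  [[0,0,0,0,0,-0.12,-0.2],[0,0,0,0,0,-0.12,-0.2],[0,0,0,0,0,-0.12,-0.2],[0,0,0,0,0,-0.12,-0.2],[0,0,0,0,0,-0.12,-0.2],[0,0,0,0,0,-0.12,-0.2],[0,0,0,0,0,-0.12,-0.2],[0,0,0,0,0,-0.12,-0.2],[0,0,0,0,0,-0.12,-0.2],[0,0,0,0,0,-0.105,-0.2]],
])

```text
time_s: 3.07
position: [244.8, -520.3, 248.3]
eef_rot: [0.0, 0.155, 0.988, -0.0]
wrist_force: [-0.7, -0.3, 0.5]
grip_width: 0.606
```

>>> send_rows([
  [[0,30,0,0,0,0,-0.2],[0,40,0,0,0,0,-0.2],[0,40,0,0,0,0,-0.2],[0,40,0,0,0,0,-0.2],[0,40,0,0,0,0,-0.2],[0,40,0,0,0,0,-0.2],[0,40,0,0,0,0,-0.2],[0,40,0,0,0,0,-0.2],[0,40,0,0,0,0,-0.2],[0,40,0,0,0,0,-0.2]],
])

```text
time_s: 3.9
position: [366.4, -148.0, 248.6]
eef_rot: [0.001, 0.158, 0.987, -0.0]
wrist_force: [0.4, -0.7, -0.2]
grip_width: 0.603
```

>>> send_rows([
  [[0,40,10,0,0,0,-0.2],[0,40,20,0,0,0,-0.2],[0,40,25,0,0,0,-0.2],[0,40,25,0,0,0,-0.2],[0,40,25,0,0,0,-0.2],[1,30,25,0,0,0,-0.2],[0,8,20,0,0,0,-0.2],[0,0,0,0,0,0,-0.2]],
])

```text
time_s: 4.57
position: [431.9, 63.0, 105.0]
eef_rot: [-0.003, 0.156, 0.988, -0.0]
wrist_force: [-1.2, -0.4, 0.1]
grip_width: 0.604
```

```bash
cat >> h.py <<'E'
import json,os
_raw=camera_info; _C={}
def cam(n):
    f=f"cam_{n}.json"
    if n not in _C:
        if not os.path.exists(f):
            c=_raw(n); json.dump([np.array(c[k],float).tolist() for k in("intrinsics","D","R","t")],open(f,"w"))
        a=[np.array(v) for v in json.load(open(f))]; a[3]=a[3].ravel(); _C[n]=a
    return _C[n]
from scipy.spatial.transform import Rotation as Ro
def pose():
    s=get_state(); q=s["eef_rot"]; R=Ro.from_quat([q[1],q[2],q[3],q[0]]).as_matrix(); return s,np.array(s["position"]),R
def to(x,y,z=None):
    s,p,R=pose(); d=np.array([x,y,p[2] if z is None else z])-p; return (R.T@d).round(1)
E
python3 - <<'E'
from h import *
cam("scene"),cam("top")
s,p,R=pose(); print(p.round(1),R.round(3).tolist(),s["time_s"],s["grip_width"],tips_ahead,s["qpos"].round(2),to(439,77))
E
```

```text
[431.9  63.  105. ] [[-0.952, 0.308, -0.006], [0.308, 0.952, 0.0], [0.006, -0.001, -1.0]] 4.5667 0.6039148790155204 17.0 [-0.04  0.15 -0.53  0.89  0.    0.27] [-2.4 15.5 -0. ]
```

>>> send_rows([
  [[-2.4,15.5,10,0,0,0,-0.2],[0,0,20,0,0,0,-0.2],[0,0,20,0,0,0,-0.2],[0,0,15,0,0,0,-0.2],[0,0,8,0,0,0,-0.2],[0,0,4,0,0,0,-0.2],[0,0,0,0,0,0,-0.2]],
])

```text
time_s: 5.15
position: [441.4, 74.2, 31.5]
eef_rot: [-0.0, 0.158, 0.987, -0.0]
wrist_force: [0.3, 0.0, 0.6]
grip_width: 0.601
```

```bash
python3 - <<'E'
from h import *
s,p,R=pose(); print(p.round(1),s["wrist_force"],tips_ahead,to(439,77))
im=grab_frame("top"); im2=grab_frame("scene")
u=proj("top",[439,77,6])[0].astype(int);v=proj("scene",[439,77,6])[0].astype(int)
print(u,v,proj("top",[p,[439,77,6]]),proj("scene",[p,[439,77,6]]))
f=lambda a,u:cv2.resize(a[u[1]-30:u[1]+30,u[0]-33:u[0]+33],(396,360),interpolation=cv2.INTER_CUBIC)
cv2.imwrite("pics/g1.png",np.hstack([f(im,u),f(im2,v)]))
E
```

```text
[441.4  74.2  31.5] [0.29941442 0.02629975 0.56225681] 17.0 [3.1 1.9 0. ]
[237 262] [309 172] [[237.71384227 261.94048774]
 [237.706806   262.93821823]] [[309.572465   167.32330686]
 [309.94561601 172.35920917]]
```

View pics/g1.png

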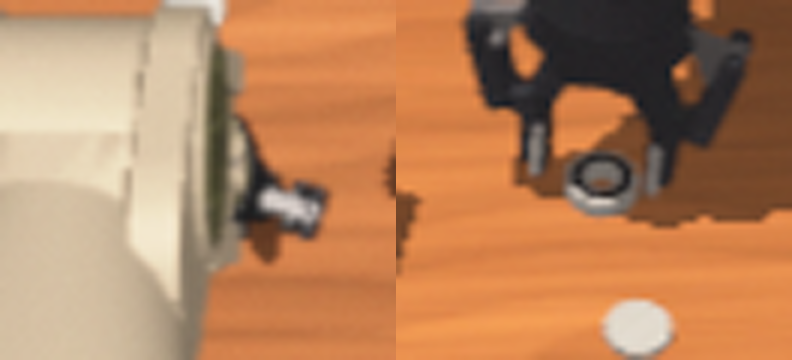

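>>> send_rows([
  [[3.3,2,4,0,0,0,-0.2],[0,0,5,0,0,0,-0.2],[0,0,2,0,0,0,-0.2],[0,0,0,0,0,0,-0.2],[0,0,0,0,0,0,0.3],[0,0,0,0,0,0,0.3],[0,0,0,0,0,0,0.3],[0,0,0,0,0,0,0.3]],
], newtons=40)

```text
time_s: 5.92
position: [438.8, 77.8, 20.7]
eef_rot: [0.0, 0.158, 0.987, -0.0]
wrist_force: [-1.4, 0.3, 5.2]
grip_width: 0.416
```

>>> send_rows([
  [[0,0,-10,0,0,0,0.3],[0,0,-30,0,0,0,0.3],[0,0,-30,0,0,0,0.3],[0,0,-30,0,0,0,0.3],[0,0,-30,0,0,0,0.3],[0,0,0,0,0,0,0.3]],
])

```text
time_s: 6.42
position: [442.5, 77.8, 155.7]
eef_rot: [0.005, 0.158, 0.987, 0.001]
wrist_force: [0.3, -0.4, -0.5]
grip_width: 0.416
```

```bash
python3 - <<'E'
from h import *
s,p,R=pose(); print(p.round(1),s["wrist_force"],s["grip_width"])
im2=grab_frame("scene"); L=spot_in("scene","bearing"); print([(r["xy"],r["p"]) for r in L])
v=proj("scene",p+[0,0,-15])[0].astype(int); print(v,proj("scene",[p+[0,0,-z] for z in(2-0,9,15)]))
print("to shaft",to(519.4,-137.8))
cv2.imwrite("pics/g2.png",cv2.resize(im2[v[1]-25:v[1]+25,v[0]-27:v[0]+27],(540,500),interpolation=cv2.INTER_CUBIC))
E
```

```text
[442.5  77.8 155.7] [ 0.30095998 -0.44551902 -0.5275279 ] 0.4157251623913469
[([311.3, 141.0], 0.48)]
[312 140] [[313.22972903 137.30859315]
 [313.07709496 139.18890005]
 [312.94758535 140.7848198 ]]
to shaft [-142.6 -180.1    0.3]
```

View pics/g2.png

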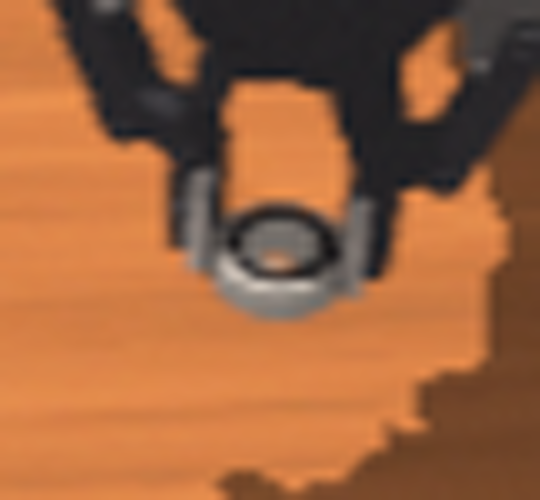

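```bash
python3 - <<'E'
from h import *
print(at_z("scene",[236.5,171.7],112), proj("scene",[[519.4,-137.8,113],[519.4,-137.8,52]]),proj("top",[[519.4,-137.8,113],[519.4,-137.8,52]]))
im=cv2.imread("pics/scene0.png"); print(im[165:188,230:246].mean(2).astype(int))
im=cv2.imread("pics/top0.png"); print(im[226:244,298:316].mean(2).astype(int))
E
```

```text
[ 516.2349353  -137.88994423  112.        ] [[236.49442833 172.31742964]
 [238.62427402 186.75103946]] [[307.39479595 233.31139439]
 [306.15814157 235.24520151]]
[[173 173 175 182 191 202 212 220 227 233 238 242 244 243 243 244]
 [165 165 166 166 168 170 170 173 179 188 202 213 220 226 232 238]
 [164 164 164 165 166 165 164 165 166 167 170 172 175 179 186 197]
 [164 161 162 164 164 165 165 166 167 166 167 166 168 169 168 170]
 [163 163 162 162 163 163 163 165 166 166 166 166 168 169 168 167]
 [162 162 163 164 163 163 163 163 164 164 166 166 166 166 166 166]
 [160 160 162 163 163 176 179 167 162 163 164 165 165 164 165 165]
 [159 160 161 161 162 189 191 160 155 162 162 164 162 162 162 162]
 [158 159 159 160 166 178 170 145 137 153 161 160 161 160 161 162]
 [160 159 158 159 169 175 164 148 137 150 161 160 160 159 160 161]
 [231 182 144 149 153 160 150 135 131 148 158 159 159 158 159 160]
 [245 242 241 241 222 165 129 118 115 143 159 158 157 157 159 159]
 [247 247 247 247 230 166 125 114 108 212 230 182 143 148 154 159]
 [247 247 247 247 230 166 127 115 108 223 245 241 240 240 240 230]

[... 1254 characters left out ...]
233 252 254 254 254 254]
 [254 254 254 253 248 146  80  85 101 118 160 189 211 248 254 254 254 254]
 [254 254 252 218 180 100  62  71  88  97 116 145 210 251 254 254 254 254]
 [254 254 249 176 140  95  59  63  90 108 117 150 229 253 254 254 254 254]
 [254 253 221 159 158 153  95  86 117 126 142 209 251 254 254 254 254 254]
 [254 254 248 206 231 246 187 157 155 170 212 249 254 254 254 254 254 254]
 [254 254 254 253 253 254 253 253 253 253 253 254 254 254 254 254 254 254]
 [254 254 254 254 254 254 254 254 254 254 254 254 254 254 254 254 254 254]
 [254 254 254 254 254 254 254 254 254 254 254 254 254 254 254 254 254 254]
 [254 254 254 254 254 254 254 254 254 254 254 254 254 254 254 254 254 254]]
```

>>> send_rows([
  [[-30,-38,0,0,0,0,0.3],[-32,-40,0,0,0,0,0.3],[-32,-40,0,0,0,0,0.3],[-30,-38,0,0,0,0,0.3],[-16,-20,0,0,0,0,0.3],[0,0,0,0,0,0,0.3]],
])

```text
time_s: 7.02
position: [507.0, -107.2, 148.3]
eef_rot: [-0.0, 0.16, 0.987, -0.001]
wrist_force: [1.2, -1.0, -0.7]
grip_width: 0.412
```

```bash
python3 - <<'E'
from h import *
s,p,R=pose(); print(p.round(1),to(518.5,-137.8,145),R.round(3).tolist(),s["qpos"].round(2))
E
```

```text
[ 507.  -107.2  148.3] [-20.6 -25.4   3.3] [[-0.949, 0.317, -0.001], [0.317, 0.949, -0.001], [0.0, -0.001, -1.0]] [-0.36  0.26 -0.28  1.03 -0.   -0.04]
```

>>> send_rows([
  [[-10,-12,0,0,0,0,0.3],[-10.5,-13.5,0,0,0,0,0.3],[0,0,0,0,0,0,0.3],[0,0,0,0,0,0,0.3]],
])

```text
time_s: 7.35
position: [517.3, -133.5, 149.7]
eef_rot: [-0.0, 0.158, 0.987, 0.0]
wrist_force: [0.7, 1.0, -1.5]
grip_width: 0.413
```

```bash
python3 - <<'E'
from h import *
s,p,R=pose(); print(p.round(1),s["wrist_force"].round(1),to(518.5,-137.8,145),R.round(3).tolist())
im=grab_frame("scene"); b=np.array([p+[0,0,-20.7+12],[518.5,-137.8,113]]); u=proj("scene",b);print(u)
v=u[1].astype(int); cv2.imwrite("pics/g3.png",cv2.resize(im[v[1]-30:v[1]+20,v[0]-27:v[0]+27],(540,500),interpolation=cv2.INTER_CUBIC))
E
```

```text
[ 517.3 -133.5  149.7] [ 0.7  1.  -1.5] [-2.5 -3.7  4.7] [[-0.95, 0.312, -0.001], [0.312, 0.95, 0.0], [0.001, 0.0, -1.0]]
[[237.06123991 164.5584942 ]
 [236.49505651 172.0705904 ]]
```

View pics/g3.png

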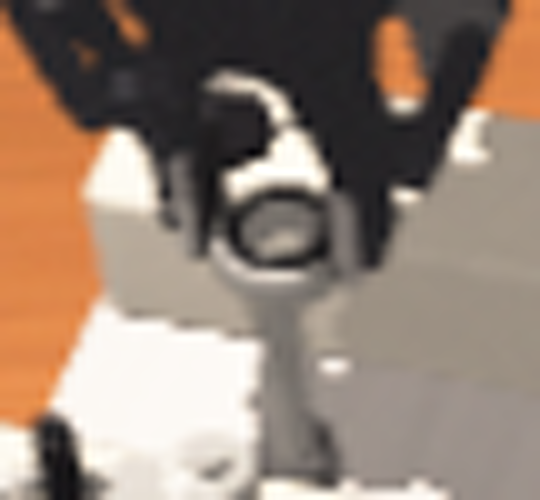

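>>> send_rows([
  [[-2.5,-3.7,0,0,0,0,0.3],[0,0,0,0,0,0,0.3],[0,0,6,0,0,0,0.3],[0,0,8,0,0,0,0.3],[0,0,6,0,0,0,0.3],[0,0,5,0,0,0,0.3],[0,0,0,0,0,0,0.3]],
])

```text
time_s: 7.98
position: [517.6, -137.1, 123.8]
eef_rot: [-0.001, 0.158, 0.987, 0.0]
wrist_force: [0.2, -0.6, -1.4]
grip_width: 0.412
```

>>> send_rows([
  [[0,0,6,0,0,0,0.3],[0,0,8,0,0,0,0.3],[0,0,8,0,0,0,0.3],[0,0,0,0,0,0,0.3]],
])

```text
time_s: 8.32
position: [517.6, -137.2, 101.5]
eef_rot: [-0.001, 0.158, 0.987, 0.0]
wrist_force: [0.1, -0.9, -1.6]
grip_width: 0.416
```

>>> send_rows([
  [[0,0,8,0,0,0,0.3],[0,0,8,0,0,0,0.3],[0,0,6,0,0,0,0.3],[0,0,3,0,0,0,0.3],[0,0,2,0,0,0,0.3],[0,0,2,0,0,0,0.3],[0,0,0,0,0,0,0.3]],
])

```text
time_s: 8.9
position: [518.4, -137.4, 74.2]
eef_rot: [-0.0, 0.158, 0.987, -0.0]
wrist_force: [0.0, 0.3, -0.2]
grip_width: 0.41
```

>>> send_rows([
  [[0,0,1.5,0,0,0,0.3],[0,0,1,0,0,0,0.3],[0,0,0,0,0,0,0.3],[0,0,0,0,0,0,0.3]],
])

```text
time_s: 9.23
position: [518.9, -137.6, 72.7]
eef_rot: [0.001, 0.158, 0.987, -0.0]
wrist_force: [-0.7, 1.1, 5.3]
grip_width: 0.413
```

>>> send_rows([
  [[0,0,0,0,0,0,-0.2],[0,0,0,0,0,0,-0.2],[0,0,0,0,0,0,-0.2],[0,0,-15,0,0,0,-0.2],[0,0,-30,0,0,0,-0.2],[0,0,-30,0,0,0,-0.2],[0,0,-10,0,0,0,-0.2],[0,0,0,0,0,0,-0.2]],
])

```text
time_s: 9.9
position: [520.6, -138.3, 159.9]
eef_rot: [0.003, 0.158, 0.987, -0.001]
wrist_force: [0.3, -0.3, -0.4]
grip_width: 0.599
```

>>> send_rows([
  [[8,24,0,0,0,0,-0.1],[12,38,0,0,0,0,-0.1],[12,38,0,0,0,0,-0.1],[12,38,0,0,0,0,-0.1],[12,38,0,0,0,0,-0.1],[12,38,0,0,0,0,-0.1],[12,38,0,0,0,0,-0.1],[10,30,0,0,0,0,-0.1],[6,18,0,0,0,0,-0.1]],
])

```text
time_s: 10.65
position: [519.4, 180.7, 155.0]
eef_rot: [-0.001, 0.156, 0.988, -0.0]
wrist_force: [0.0, -0.9, -0.8]
grip_width: 0.55
```

>>> send_rows([
  [[0,0,0,0,0,0.12,-0.1],[0,0,0,0,0,0.12,-0.1],[0,0,0,0,0,0.12,-0.1],[0,0,0,0,0,0.12,-0.1],[0,0,0,0,0,0.12,-0.1],[0,0,0,0,0,0.12,-0.1],[0,0,0,0,0,0.12,-0.1],[0,0,0,0,0,0.12,-0.1],[0,0,0,0,0,0.12,-0.1],[0,0,0,0,0,0.12,-0.1]],
])

```text
time_s: 11.48
position: [519.8, 177.3, 154.9]
eef_rot: [-0.001, 0.69, 0.724, -0.001]
wrist_force: [0.2, 0.7, -0.0]
grip_width: 0.551
```

>>> send_rows([
  [[0,0,0,0,0.1122,0,-0.1],[0,0,0,0,0.1122,0,-0.1],[0,0,0,0,0.1122,0,-0.1],[0,0,0,0,0.1122,0,-0.1],[0,0,0,0,0.1122,0,-0.1],[0,0,0,0,0.1122,0,-0.1],[0,0,0,0,0.1122,0,-0.1],[0,0,0,0,0,0,-0.1]],
])

```text
time_s: 12.15
position: [519.2, 175.4, 152.6]
eef_rot: [-0.281, 0.637, 0.668, 0.262]
wrist_force: [-0.2, -0.9, -0.6]
grip_width: 0.55
```

```bash
python3 - <<'E'
from h import *
s,p,R=pose(); print(p.round(1),R.round(3).tolist(),s["qpos"].round(2),s["time_s"],s["grip_width"],tips_ahead)
im={n:grab_frame(n) for n in("scene","top")}
for n in im:
    cv2.imwrite(f"pics/{n}2.png",im[n]); print(n,proj(n,[[516,230,14],[518.5,-137.8,64]]))
C=np.array([516,230,14.]); z=R[:,2]
print("pre",to(*(C-55*z)),"grasp",to(*(C-12*z)))
c=[cv2.resize(im["scene"][130:210,200:260],(450,600),interpolation=cv2.INTER_CUBIC),cv2.resize(im["top"][215:265,155:215],(350,292),interpolation=cv2.INTER_CUBIC),]
c[1]=np.vstack([c[1],cv2.resize(im["scene"][160:212,330:390],(350,308),interpolation=cv2.INTER_CUBIC)])
cv2.imwrite("pics/g4.png",np.hstack(c))
E
```

```text
[519.2 175.4 152.6] [[-0.029, 0.999, -0.041], [0.703, 0.05, 0.709], [0.71, -0.008, -0.704]] [-0.2   0.42 -0.28  1.13  0.76  1.23] 12.15 0.5504173115659617 17.0
scene [[364.86474981 187.07750812]
 [238.220515   183.77066968]]
top [[189.28525063 238.90603676]
 [306.39899955 235.17561129]]
pre [-61.8  -0.6  82.3] grasp [-61.6  -0.6 125.3]
```

View pics/g4.png

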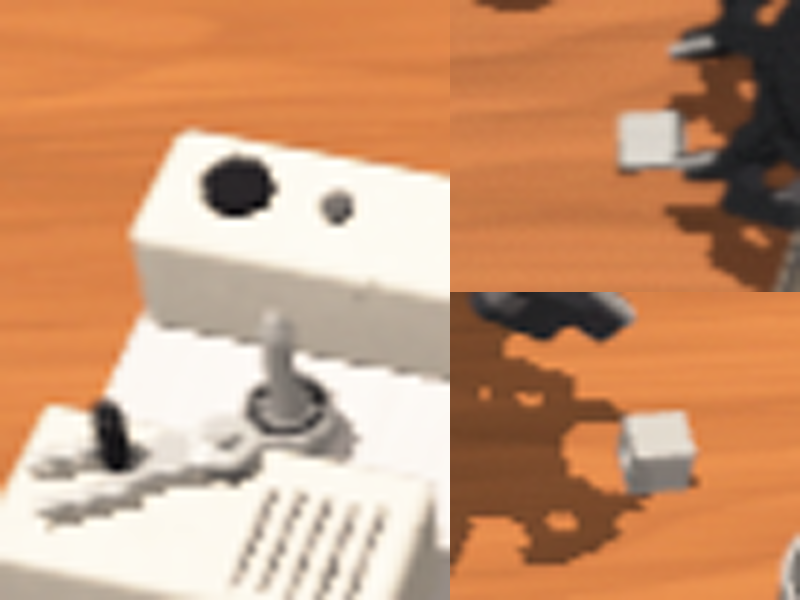

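>>> send_rows([
  [[-15,0,15,0,0,0,-0.1],[-20,0,25,0,0,0,-0.1],[-16,0,25,0,0,0,-0.1],[-10.6,-0.6,17,0,0,0,-0.1],[0,0,0,0,0,0,-0.1],[0,0,0,0,0,0,-0.1]],
], newtons=60)

```text
time_s: 12.75
position: [518.4, 193.1, 55.3]
eef_rot: [-0.278, 0.635, 0.671, 0.262]
wrist_force: [-0.8, 0.4, 1.6]
grip_width: 0.555
```

```bash
python3 - <<'E'
from h import *
s,p,R=pose(); C=np.array([516,230,14.]); z=R[:,2]; print(p.round(1),z.round(3),to(*(C-12*z)))
E
```

```text
[518.4 193.1  55.3] [-0.041  0.705 -0.708] [-3.  -0.2 43.4]
```

>>> send_rows([
  [[-1.5,0,15,0,0,0,-0.1],[-1.5,0,15,0,0,0,-0.1],[0,0,8,0,0,0,-0.1],[0,0,5,0,0,0,-0.1],[0,0,0,0,0,0,-0.1],[0,0,0,0,0,0,0.5],[0,0,0,0,0,0,0.5],[0,0,0,0,0,0,0.5],[0,0,0,0,0,0,0.5]],
], newtons=60)

```text
time_s: 13.5
position: [518.6, 219.9, 23.8]
eef_rot: [-0.278, 0.635, 0.67, 0.264]
wrist_force: [-1.5, -1.7, 5.7]
grip_width: 0.312
```

>>> send_rows([
  [[7,0,-7,0,0,0,0.5],[18,0,-18,0,0,0,0.5],[18,0,-18,0,-0.1122,0,0.5],[0,0,0,0,-0.1122,0,0.5],[0,0,0,0,-0.1122,0,0.5],[0,0,0,0,-0.1122,0,0.5],[0,0,0,0,-0.1122,0,0.5],[0,0,0,0,-0.1122,0,0.5],[0,0,0,0,-0.1122,0,0.5],[0,0,0,0,-0.1122,0,0.5]],
])

```text
time_s: 14.33
position: [518.4, 220.0, 85.5]
eef_rot: [0.044, 0.687, 0.725, -0.039]
wrist_force: [0.2, -0.3, -1.2]
grip_width: 0.309
```

>>> send_rows([
  [[0,0,0,0,-0.1122,0,0.5],[0,0,0,0,-0.1122,0,0.5],[0,0,0,0,-0.1122,0,0.5],[0,0,0,0,-0.1122,0,0.5],[0,0,0,0,-0.1122,0,0.5],[0,0,0,0,-0.1122,0,0.5],[0,0,0,0,0,0,0.5],[0,0,0,0,0,0,0.5]],
])

```text
time_s: 15.0
position: [516.9, 220.8, 81.0]
eef_rot: [0.277, 0.634, 0.672, -0.265]
wrist_force: [-0.1, 0.5, -0.9]
grip_width: 0.311
```

```bash
python3 - <<'E'
from h import *
s,p,R=pose(); print(p.round(1),R.round(3).tolist(),s["qpos"].round(2),s["grip_width"],s["wrist_force"])
C=p+13.8*R[:,2]; print("centre",C)
im={n:grab_frame(n) for n in("scene","top")}
a=[]
for n in im:
    u=proj(n,C)[0].astype(int); a.append(cv2.resize(im[n][u[1]-25:u[1]+25,u[0]-25:u[0]+25],(400,400),interpolation=cv2.INTER_CUBIC))
cv2.imwrite("pics/g5.png",np.hstack(a)); print("down 30:",R.T@[0,0,-30], "z35",to(p[0],p[1],32))
E
```

```text
[516.9 220.8  81. ] [[-0.043, 0.998, 0.036], [0.706, 0.056, -0.706], [-0.707, -0.005, -0.707]] [ 0.57  0.76  0.11  1.38 -0.66  2.25] 0.31128071626516507 [-0.1345341   0.49702752 -0.85707741]
centre [517.43485577 211.01210944  71.2807442 ]
down 30: [21.2217261   0.14301555 21.20419505] z35 [37.4 -1.3 36.4]
```

View pics/g5.png

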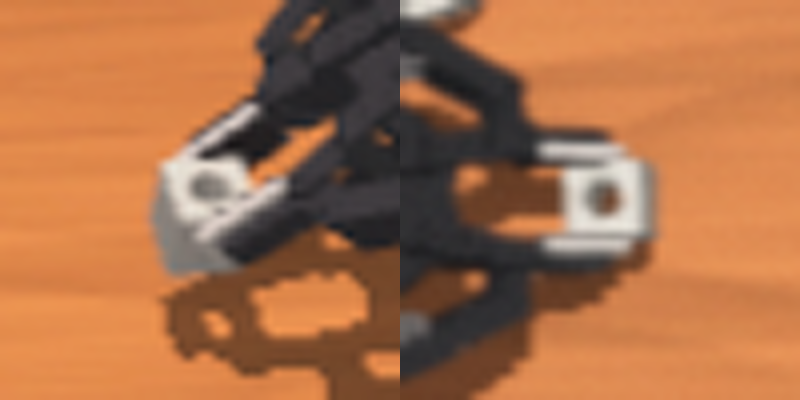

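>>> send_rows([
  [[10,0,10,0,0,0,0.5],[14,0,14,0,0,0,0.5],[10,0,10,0,0,0,0.5],[4,0,4,0,0,0,0.5],[0,0,0,0,0,0,0.5],[0,0,0,0,0,0,0.5]],
])

```text
time_s: 15.6
position: [518.1, 219.7, 30.9]
eef_rot: [0.278, 0.636, 0.67, -0.263]
wrist_force: [-0.4, -0.1, -0.9]
grip_width: 0.31
```

>>> send_rows([
  [[2,0,2,0,0,0,0.5],[1,0,1,0,0,0,0.5],[0.7,0,0.7,0,0,0,0.5],[0,0,0,0,0,0,0.5],[0,0,0,0,0,0,0.5]],
])

```text
time_s: 16.02
position: [518.6, 220.4, 27.3]
eef_rot: [0.279, 0.635, 0.671, -0.263]
wrist_force: [-1.7, 1.4, 9.1]
grip_width: 0.306
```

>>> send_rows([
  [[0,0,0,0,0,0,0.2],[0,0,0,0,0,0,0],[0,0,0,0,0,0,-0.1],[0,0,0,0,0,0,-0.1],[0,0,-10,0,0,0,-0.1],[0,0,-25,0,0,0,-0.1],[0,0,-30,0,0,0,-0.1],[0,0,-30,0,0,0,-0.1],[0,0,0,0,0,0,-0.1]],
])

```text
time_s: 16.77
position: [515.4, 291.2, 95.4]
eef_rot: [0.279, 0.636, 0.671, -0.26]
wrist_force: [0.6, -0.2, 0.5]
grip_width: 0.551
```

>>> send_rows([
  [[-15,0,0,0,0.1122,0,-0.1],[-15,0,0,0,0.1122,0,-0.1],[0,0,0,0,0.1122,0,-0.1],[0,0,0,0,0.1122,0,-0.1],[0,0,0,0,0.1122,0,-0.1],[0,0,0,0,0.1122,0,-0.1],[0,0,0,0,0.1122,0,-0.1],[0,0,0,0,0,0,-0.1]],
])

```text
time_s: 17.43
position: [515.5, 261.6, 112.1]
eef_rot: [-0.001, 0.689, 0.724, 0.001]
wrist_force: [-0.0, -1.0, -1.0]
grip_width: 0.551
```

```bash
python3 - <<'E'
from h import *
s,p,R=pose(); print(p.round(1),R.round(3).tolist(),s["qpos"].round(2),s["grip_width"])
im={n:grab_frame(n) for n in("scene","top")}
e=[517.8,212,15]
for n in im:
    cv2.imwrite(f"pics/{n}3.png",im[n]); print(n,proj(n,e),[(np.round(r["xy"],1),round(r["p"],2)) for r in spot_in(n,"spacer")[:2]])
ms={}
for n in im:
    m,_=seg(im[n],proj(n,e)[0]); print(n,m.sum()); ms[n]=m
    print(fit([517,212,.05],[box(-14,14,-14,14,0,30)],{n:m},8))
print(fit([517,212,.05],[box(-14,14,-14,14,0,30)],ms,8))
a=[]
for n in im:
    u=proj(n,e)[0].astype(int); a.append(cv2.resize(im[n][u[1]-25:u[1]+25,u[0]-25:u[0]+25],(400,400),interpolation=cv2.INTER_CUBIC))
cv2.imwrite("pics/g6.png",np.hstack(a))
E
```

```text
[515.5 261.6 112.1] [[-0.049, 0.999, 0.001], [0.999, 0.049, 0.003], [0.003, 0.001, -1.0]] [ 0.33  0.39 -0.18  0.99  0.    1.85] 0.5510976906309464
scene [[358.93799837 187.67952264]] [(array([358.4, 189.9]), 0.71)]
top [[194.91304625 238.23523535]] [(array([194.6, 235.1]), 0.59), (array([300. , 235.7]), 0.31)]
scene 160
(array([5.19279534e+02, 2.09525727e+02, 9.56515236e-02]), np.float64(12.109375))
top 104
(array([5.20123557e+02, 2.09118586e+02, 1.05000411e-01]), np.float64(16.65625))
(array([5.19831835e+02, 2.09237443e+02, 7.66645636e-02]), np.float64(30.1875))
```

>>> send_rows([
  [[-17,0.5,0,0,0,0,-0.1],[-20,0.5,0,0,0,-0.03,-0.1],[-15,0.3,0,0,0,0,-0.1],[0,0,15,0,0,0,-0.1],[0,0,20,0,0,0,-0.1],[0,0,15,0,0,0,-0.1],[0,0,0,0,0,0,-0.1],[0,0,0,0,0,0,-0.1]],
])

```text
time_s: 18.3
position: [518.9, 213.9, 60.5]
eef_rot: [-0.001, 0.676, 0.737, -0.002]
wrist_force: [-0.0, -0.5, -0.2]
grip_width: 0.552
```

```bash
python3 - <<'E'
from h import *
s,p,R=pose(); print(p.round(1),to(519.4,209.6,22))
for n in("scene","top"):
    im=cv2.imread(f"pics/{n}3.png"); u=proj(n,[519.4,209.6,30])[0].round().astype(int); print(n,u); print(im[u[1]-5:u[1]+6,u[0]-6:u[0]+7].mean(2).astype(int))
E
```

```text
[518.9 213.9  60.5] [-4.3  0.2 38.5]
scene [359 185]
[[141 141 141 141 140 141 139 138 138 138 138 137 136]
 [140 140 148 158 165 174 174 181 188 184 162 139 138]
 [180 210 210 211 211 212 211 211 214 207 179 141 141]
 [162 201 217 217 202 166 159 181 210 216 190 140 141]
 [147 191 217 193 141 124 130 132 174 216 201 161 139]
 [133 179 215 193 142 120 129 132 160 201 205 176 142]
 [128 153 198 213 183 135 131 150 188 212 213 190 141]
 [128 150 195 218 213 207 206 205 211 216 216 202 164]
 [128 131 180 216 217 215 213 207 198 190 178 178 170]
 [128 127 144 160 153 142 139 134 130 128 123 137 152]
 [128 126 125 123 121 118 117 118 118 118 117 132 149]]
top [195 237]
[[136 140 153 161 162 167 174 175 177 181 170 141 140]
 [140 171 203 207 206 204 204 205 209 208 184 132 134]
 [144 178 210 212 209 199 188 197 213 216 186 125 128]
 [143 166 197 200 169 130 118 141 188 212 185 123 129]
 [144 164 191 188 140 102  89 101 163 208 182 123 127]
 [142 163 193 191 145 116 125 138 176 211 190 135 130]
 [146 166 193 194 156 129 140 165 195 214 192 140 132]
 [148 168 197 210 196 177 182 201 213 217 192 140 133]
 [149 165 195 212 209 204 207 211 212 211 189 137 130]
 [146 151 167 183 179 167 167 167 159 146 132 113 123]
 [140 124 104 109 108 104 107 107 103  96  94 114 139]]
```

Bore shows on top at both views: the spacer is upright. Grasp it.

>>> send_rows([
  [[-4.3,0.2,10,0,0,0,-0.1],[0,0,15,0,0,0,-0.1],[0,0,10,0,0,0,-0.1],[0,0,3,0,0,0,-0.1],[0,0,0,0,0,0,0.1],[0,0,0,0,0,0,0.3],[0,0,0,0,0,0,0.5],[0,0,0,0,0,0,0.5],[0,0,0,0,0,0,0.5]],
], newtons=50)

```text
time_s: 19.05
position: [521.0, 208.9, 24.3]
eef_rot: [0.0, 0.677, 0.736, 0.0]
wrist_force: [0.2, 0.0, 0.6]
grip_width: 0.318
```

>>> send_rows([
  [[0,0,-8,0,0,0,0.5],[0,0,-30,0,0,0,0.5],[0,0,-40,0,0,0,0.5],[0,0,-40,0,0,0,0.5],[0,0,-20,0,0,0,0.5],[0,0,0,0,0,-0.117,0.5],[0,0,0,0,0,-0.117,0.5],[0,0,0,0,0,-0.117,0.5],[0,0,0,0,0,-0.117,0.5],[0,0,0,0,0,-0.117,0.5]],
])

```text
time_s: 19.88
position: [520.4, 208.8, 162.6]
eef_rot: [0.0, 0.433, 0.901, 0.0]
wrist_force: [-0.2, -0.1, -0.9]
grip_width: 0.319
```

>>> send_rows([
  [[0,0,0,0,0,-0.117,0.5],[0,0,0,0,0,-0.117,0.5],[0,0,0,0,0,-0.117,0.5],[0,0,0,0,0,-0.117,0.5],[0,0,0,0,0,-0.117,0.5],[0,0,0,0,0,0,0.5]],
])

```text
time_s: 20.38
position: [520.5, 208.8, 162.4]
eef_rot: [0.0, 0.156, 0.988, 0.0]
wrist_force: [0.5, -0.1, -0.2]
grip_width: 0.319
```

>>> send_rows([
  [[-7,-23,0,0,0,0,0.5],[-12,-37,0,0,0,0,0.5],[-12,-37,0,0,0,0,0.5],[-12,-37,0,0,0,0,0.5],[-12,-37,0,0,0,0,0.5],[-12,-37,0,0,0,0,0.5],[-12,-37,0,0,0,0,0.5],[-12,-37,0,0,0,0,0.5],[-7,-23,0,0,0,0,0.5],[0,0,0,0,0,0,0.5]],
])

```text
time_s: 21.22
position: [518.9, -116.3, 162.4]
eef_rot: [0.001, 0.162, 0.987, -0.001]
wrist_force: [1.2, 0.6, -1.1]
grip_width: 0.318
```

```bash
python3 - <<'E'
from h import *
s,p,R=pose(); print(p.round(1),to(518.5,-137.6,150),R.round(3).tolist(),s["time_s"],s["grip_width"])
E
```

```text
[ 518.9 -116.3  162.4] [ -6.4 -20.3  12.4] [[-0.947, 0.32, 0.001], [0.32, 0.947, -0.002], [-0.002, -0.002, -1.0]] 21.2167 0.31807846592412664
```

>>> send_rows([
  [[-3.2,-10,0,0,0,0,0.5],[-3.2,-10.3,0,0,0,0,0.5],[0,0,0,0,0,0,0.5],[0,0,0,0,0,0,0.5],[0,0,0,0,0,0,0.5]],
])

```text
time_s: 21.63
position: [518.4, -132.0, 161.8]
eef_rot: [-0.0, 0.157, 0.988, 0.0]
wrist_force: [-0.1, -0.0, -1.4]
grip_width: 0.318
```

```bash
python3 - <<'E'
from h import *
s,p,R=pose(); print(p.round(1),to(518.5,-137.6,150),R.round(3).tolist())
im=grab_frame("scene"); u=proj("scene",[p+[0,0,5.7],p+[0,0,-24.3],[518.5,-137.6,113],[518.5,-137.6,80]]); print(u)
v=u[2].astype(int); cv2.imwrite("pics/g7.png",cv2.resize(im[v[1]-35:v[1]+20,v[0]-27:v[0]+28],(550,550),interpolation=cv2.INTER_CUBIC))
E
```

```text
[ 518.4 -132.   161.8] [-1.8 -5.3 11.8] [[-0.95, 0.311, -0.0], [0.311, 0.95, 0.0], [0.0, 0.0, -1.0]]
[[236.63246832 157.81974926]
 [237.74823352 165.72750938]
 [236.5688438  172.06654816]
 [237.74320239 180.04043294]]
```

View pics/g7.png

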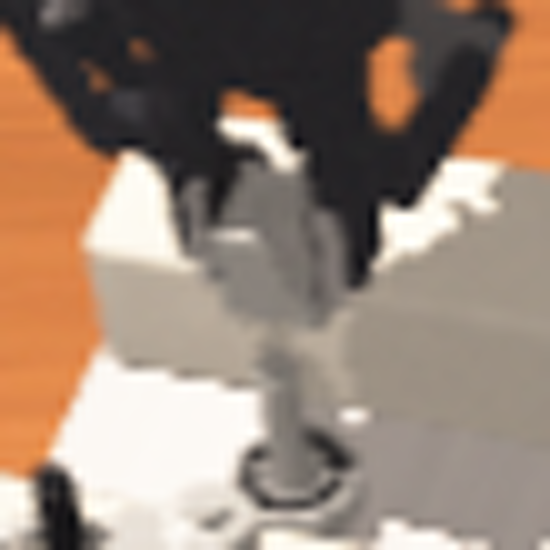

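>>> send_rows([
  [[-1.8,-5.3,0,0,0,0,0.5],[0,0,0,0,0,0,0.5],[0,0,10,0,0,0,0.5],[0,0,10,0,0,0,0.5],[0,0,6,0,0,0,0.5],[0,0,4,0,0,0,0.5],[0,0,3,0,0,0,0.5],[0,0,0,0,0,0,0.5]],
])

```text
time_s: 22.35
position: [518.3, -138.3, 128.0]
eef_rot: [-0.0, 0.158, 0.987, 0.0]
wrist_force: [0.1, -0.4, -1.9]
grip_width: 0.32
```

>>> send_rows([
  [[0,0,5,0,0,0,0.5],[0,0,6,0,0,0,0.5],[0,0,6,0,0,0,0.5],[0,0,0,0,0,0,0.5]],
])

```text
time_s: 22.68
position: [518.3, -138.4, 110.6]
eef_rot: [-0.0, 0.158, 0.987, 0.0]
wrist_force: [0.9, -0.5, -1.7]
grip_width: 0.319
```

>>> send_rows([
  [[0,0,6,0,0,0,0.5],[0,0,6,0,0,0,0.5],[0,0,4,0,0,0,0.5],[0,0,3,0,0,0,0.5],[0,0,0,0,0,0,0.5],[0,0,0,0,0,0,0.5]],
])

```text
time_s: 23.18
position: [518.3, -138.4, 92.6]
eef_rot: [-0.0, 0.158, 0.987, 0.0]
wrist_force: [0.9, -0.8, -1.2]
grip_width: 0.316
```

>>> send_rows([
  [[0,0,2,0,0,0,0.5],[0,0,1.5,0,0,0,0.5],[0,0,1.2,0,0,0,0.5],[0,0,0.5,0,0,0,0.5],[0,0,0,0,0,0,0.5],[0,0,0,0,0,0,0.5]],
])

```text
time_s: 23.68
position: [518.4, -138.4, 88.3]
eef_rot: [0.0, 0.158, 0.987, -0.0]
wrist_force: [-2.0, 1.0, 5.8]
grip_width: 0.315
```

>>> send_rows([
  [[0,0,0,0,0,0,0.2],[0,0,0,0,0,0,-0.1],[0,0,0,0,0,0,-0.1],[0,0,0,0,0,0,-0.1],[0,0,-15,0,0,0,-0.1],[0,0,-30,0,0,0,-0.1],[0,0,-25,0,0,0,-0.1],[0,0,0,0,0,0,-0.1]],
])

```text
time_s: 24.35
position: [521.2, -139.6, 162.5]
eef_rot: [0.004, 0.158, 0.987, -0.001]
wrist_force: [1.3, -1.3, 0.7]
grip_width: 0.545
```

>>> send_rows([
  [[-4,20,0,0,0,0,-0.1],[-8,37,0,0,0,0,-0.1],[-8,37,0,0,0,0,-0.1],[-8,37,0,0,0,0,-0.1],[-8,37,5,0,0,0,-0.1],[-8,37,20,0,0,0,-0.1],[-5,25,25,0,0,0,-0.1],[0,4,25,0,0,0,-0.1],[0,0,20,0,0,0,-0.1],[0,0,0,0,0,0,-0.1]],
])

```text
time_s: 25.18
position: [633.8, 68.9, 57.3]
eef_rot: [-0.005, 0.157, 0.988, -0.001]
wrist_force: [-0.7, 0.0, -0.1]
grip_width: 0.552
```

```bash
python3 - <<'E'
from h import *
s,p,R=pose(); print(p.round(1),to(638.8,69.2,35),R.round(3).tolist(),s["time_s"],s["grip_width"])
im={n:grab_frame(n) for n in("scene","top")}
for n in im: cv2.imwrite(f"pics/{n}4.png",im[n])
for n in im:
  for q in("washer","spacer"): print(n,q,[(np.round(r["xy"],1).tolist(),round(r["p"],2)) for r in spot_in(n,q)[:3]])
m,_=seg(im["scene"],np.array([315.2,226.8])); print(m.sum(),np.argwhere(m).mean(0)[::-1])
E
```

```text
[633.8  68.9  57.3] [-4.9  1.9 22.3] [[-0.951, 0.31, -0.009], [0.31, 0.951, 0.0], [0.009, -0.003, -1.0]] 25.1833 0.5517852765084239
scene washer [([315.4, 223.4], 0.53)]
scene spacer [([240.6, 180.3], 0.71)]
top washer []
top spacer []
7638 [357.27048966 299.1448023 ]
```

>>> send_rows([
  [[-4.9,1.9,0,0,0,0,-0.1],[0,0,0,0,0,0,-0.1],[0,0,15,0,0,0,-0.1],[0,0,15,0,0,0,-0.1],[0,0,6,0,0,0,-0.1],[0,0,0,0,0,0,-0.1],[0,0,0,0,0,0,-0.1]],
])

```text
time_s: 26.07
position: [642.6, 68.0, 27.3]
eef_rot: [-0.0, 0.158, 0.987, -0.0]
wrist_force: [-0.0, -0.1, 0.1]
grip_width: 0.552
```

```bash
python3 - <<'E'
from h import *
s,p,R=pose(); print(p.round(1),to(638.8,69.2,18),s["wrist_force"].round(1))
im=grab_frame("scene"); u=proj("scene",[638.8,69.2,3])[0].astype(int)
cv2.imwrite("pics/g8.png",cv2.resize(im[u[1]-30:u[1]+20,u[0]-27:u[0]+28],(550,500),interpolation=cv2.INTER_CUBIC)); print(u,proj("scene",[p-[0,0,15]]))
E
```

```text
[642.6  68.   27.3] [ 4.  -0.   9.3] [-0.  -0.1  0.1]
[315 226] [[315.1125154  226.26005518]]
```

View pics/g8.png

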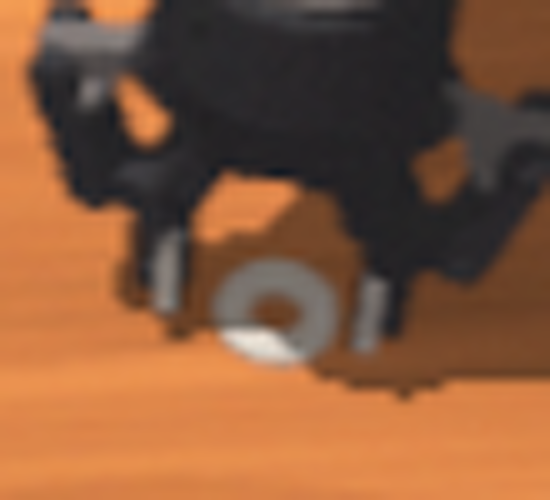

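>>> send_rows([
  [[4,0.5,3,0,0,0,-0.1],[0,0,3,0,0,0,-0.1],[0,0,2,0,0,0,-0.1],[0,0,0,0,0,0,-0.1],[0,0,0,0,0,0,-0.1]],
], newtons=40)

```text
time_s: 26.53
position: [638.9, 69.9, 19.1]
eef_rot: [-0.0, 0.158, 0.987, -0.0]
wrist_force: [-0.1, -0.1, -0.2]
grip_width: 0.549
```

>>> send_rows([
  [[0,0,1,0,0,0,-0.1],[0,0,0,0,0,0,-0.1],[0,0,0,0,0,0,0.3],[0,0,0,0,0,0,0.4],[0,0,0,0,0,0,0.4],[0,0,0,0,0,0,0.4],[0,0,0,0,0,0,0.4]],
])

```text
time_s: 27.12
position: [639.3, 69.8, 18.6]
eef_rot: [0.0, 0.158, 0.987, -0.0]
wrist_force: [-1.0, -0.9, 3.0]
grip_width: 0.359
```

>>> send_rows([
  [[0,0,-8,0,0,0,0.4],[0,0,-30,0,0,0,0.4],[0,0,-40,0,0,0,0.4],[0,0,-40,0,0,0,0.4],[0,0,-20,0,0,0,0.4],[0,0,0,0,0,0,0.4],[0,0,0,0,0,0,0.4]],
])

```text
time_s: 27.7
position: [640.0, 69.8, 158.1]
eef_rot: [0.002, 0.158, 0.987, 0.0]
wrist_force: [0.4, -0.4, -0.4]
grip_width: 0.358
```

```bash
python3 - <<'E'
from h import *
s,p,R=pose(); print(p.round(1),s["wrist_force"].round(1),s["grip_width"])
im=grab_frame("scene"); e=p-[0,0,15.6]; u=proj("scene",e)[0]; print("pred centre",u, proj("scene",e-12*R[:,0]))
for q in("washer","washer_mid"): print([(np.round(r["xy"],1).tolist(),round(r["p"],2)) for r in spot_in("scene",q)[:3]])
v=u.astype(int); cv2.imwrite("pics/g9.png",cv2.resize(im[v[1]-25:v[1]+25,v[0]-27:v[0]+28],(550,500),interpolation=cv2.INTER_CUBIC)); print(v)
E
```

```text
[640.   69.8 158.1] [ 0.4 -0.4 -0.4] 0.35835725143673014
pred centre [319.06387275 195.89222864] [[318.13665068 199.58825032]]
[]
[([355.8, 233.3], 0.46)]
[319 195]
```

View pics/g9.png

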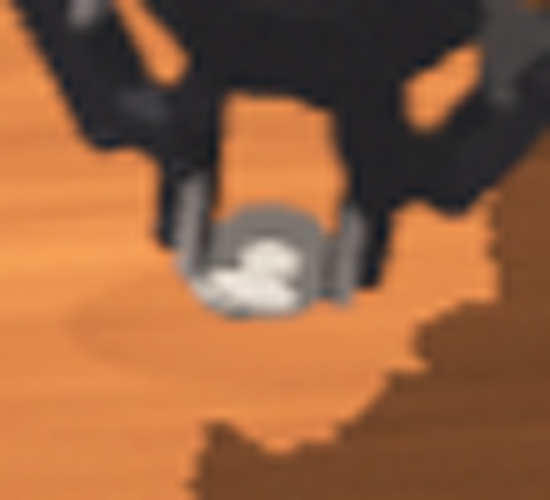

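>>> send_rows([
  [[4,-20,-3,0,0,0,0.4],[8,-36,0,0,0,0,0.4],[8,-36,0,0,0,0,0.4],[8,-36,0,0,0,0,0.4],[8,-36,0,0,0,0,0.4],[8,-36,0,0,0,0,0.4],[5,-25,0,0,0,0,0.4],[2,-10,0,0,0,0,0.4],[0,0,0,0,0,0,0.4],[0,0,0,0,0,0,0.4]],
])

```text
time_s: 28.68
position: [516.8, -137.4, 158.1]
eef_rot: [-0.001, 0.158, 0.987, 0.0]
wrist_force: [0.9, -0.4, 0.1]
grip_width: 0.356
```

```bash
python3 - <<'E'
from h import *
s,p,R=pose(); print(p.round(1),to(518.4,-138,145),R.round(3).tolist(),s["time_s"],s["grip_width"])
im=grab_frame("scene"); cv2.imwrite("pics/scene5.png",im)
E
```

```text
[ 516.8 -137.4  158.1] [-1.7 -0.1 13.1] [[-0.95, 0.313, -0.002], [0.313, 0.95, 0.001], [0.002, 0.001, -1.0]] 28.6833 0.3558296633575394
```

>>> send_rows([
  [[-2,0,0,0,0,0,0.4],[0,0,8,0,0,0,0.4],[0,0,10,0,0,0,0.4],[0,0,6,0,0,0,0.4],[0,0,4,0,0,0,0.4],[0,0,4,0,0,0,0.4],[0,0,0,0,0,0,0.4],[0,0,0,0,0,0,0.4]],
])

```text
time_s: 29.4
position: [519.1, -138.1, 126.9]
eef_rot: [-0.0, 0.158, 0.987, 0.0]
wrist_force: [0.3, 1.0, -0.3]
grip_width: 0.355
```

>>> send_rows([
  [[0,0,3,0,0,0,0.4],[0,0,3,0,0,0,0.4],[0,0,3,0,0,0,0.4],[0,0,0,0,0,0,0.4],[0,0,0,0,0,0,0.4]],
])

```text
time_s: 29.82
position: [519.0, -138.2, 117.9]
eef_rot: [-0.0, 0.158, 0.987, 0.0]
wrist_force: [0.3, -0.4, -0.7]
grip_width: 0.358
```

>>> send_rows([
  [[0,0,2,0,0,0,0.4],[0,0,2,0,0,0,0.4],[0,0,1.5,0,0,0,0.4],[0,0,0.5,0,0,0,0.4],[0,0,0,0,0,0,0.4],[0,0,0,0,0,0,0.4]],
])

```text
time_s: 30.32
position: [519.3, -138.3, 112.5]
eef_rot: [0.0, 0.158, 0.987, -0.0]
wrist_force: [-1.2, -0.2, 3.6]
grip_width: 0.363
```

>>> send_rows([
  [[0,0,0,0,0,0,0.2],[0,0,0,0,0,0,-0.1],[0,0,0,0,0,0,-0.1],[0,0,0,0,0,0,-0.1],[0,0,-15,0,0,0,-0.1],[0,0,-30,0,0,0,-0.1],[0,0,-25,0,0,0,-0.1],[0,0,0,0,0,0,-0.1]],
])

```text
time_s: 30.98
position: [521.8, -139.3, 187.1]
eef_rot: [0.004, 0.158, 0.987, -0.001]
wrist_force: [0.5, -0.1, -0.1]
grip_width: 0.551
```

>>> send_rows([
  [[10,15,-10,0,0,-0.1125,0.2],[10,30,-5,0,0,-0.1125,0.2],[10,30,0,0,0,-0.1125,0.2],[0,0,0,0,0,-0.1125,0.2],[0,0,0,0,0,-0.1125,0.2],[0,0,0,0,0,-0.1125,0.2],[0,0,0,0,0,-0.1125,0.2],[0,0,0,0,0,-0.1125,0.2]],
])

```text
time_s: 31.65
position: [503.3, -58.4, 196.6]
eef_rot: [-0.0, -0.29, 0.957, 0.0]
wrist_force: [0.4, -0.9, 0.7]
grip_width: 0.401
```

>>> send_rows([
  [[0,0,0,0,0,-0.1125,0.2],[0,0,0,0,0,-0.1125,0.2],[0,0,0,0,0,-0.1125,0.2],[0,0,0,0,0,-0.1125,0.2],[0,0,0,0,0,-0.1125,0.2],[0,0,0,0,0,-0.1125,0.2],[0,0,0,0,0,-0.1125,0.2],[0,0,0,0,0,-0.1125,0.2]],
])

```text
time_s: 32.32
position: [503.3, -58.6, 196.5]
eef_rot: [-0.0, -0.678, 0.736, 0.0]
wrist_force: [-0.9, 0.0, -0.2]
grip_width: 0.402
```

```bash
python3 - <<'E'
from h import *
s,p,R=pose(); print(p.round(1),R.round(3).tolist(),s["time_s"],s["qpos"].round(2),s["grip_width"])
im={n:grab_frame(n) for n in("scene","top")}
D=np.array([518.6,-138,-.317])
pin=lambda t:place(D,[np.array([[55-38*np.cos(t),-38*np.sin(t),z] for z in(107.5,121.5,135.5)])])[0]
for n in im:
    cv2.imwrite(f"pics/{n}6.png",im[n])
    for q in("keeper_pin","washer"): print(n,q,[(np.round(r["xy"],1).tolist(),round(r["p"],2)) for r in spot_in(n,q)[:3]])
    g=im[n].mean(2); c=proj(n,pin(1.8)[1])[0].astype(int)
    y0,x0=c[1]-9,c[0]-12; w=np.clip(90-g[y0:y0+18,x0:x0+20],0,None); ys,xs=np.mgrid[y0:y0+18,x0:x0+20]
    print(n,"dark centroid",(w*xs).sum()/w.sum(),(w*ys).sum()/w.sum(),w.sum())
    for t in(1.5,1.6,1.7,1.8,1.9,2.0,2.1): print(t,proj(n,pin(t)).round(1).tolist())
a=[cv2.resize(im["scene"][150:205,195:255],(420,385),interpolation=cv2.INTER_CUBIC),cv2.resize(im["top"][195:250,285:340],(380,385),interpolation=cv2.INTER_CUBIC)]
cv2.imwrite("pics/g10.png",np.hstack(a))
E
```

```text
[503.3 -58.6 196.5] [[-0.082, -0.997, -0.001], [-0.997, 0.082, 0.0], [-0.0, 0.001, -1.0]] 32.3167 [-0.27  0.2  -0.23  1.14 -0.   -1.76] 0.4016664966820038
scene keeper_pin [([213.1, 188.7], 0.72), ([89.9, 194.6], 0.38)]
scene washer []
scene dark centroid 214.6403144791439 188.4603625245687 1526.3333333333335
1.5 [[216.9, 185.2], [216.2, 181.7], [215.4, 178.2]]
1.6 [[216.4, 186.2], [215.6, 182.8], [214.9, 179.3]]
1.7 [[216.0, 187.3], [215.3, 183.9], [214.5, 180.4]]
1.8 [[215.8, 188.4], [215.0, 185.0], [214.2, 181.5]]
1.9 [[215.7, 189.5], [214.9, 186.1], [214.1, 182.6]]
2.0 [[215.7, 190.6], [214.9, 187.2], [214.2, 183.7]]
2.1 [[215.9, 191.7], [215.1, 188.3], [214.3, 184.8]]
top keeper_pin [([323.1, 213.8], 0.69), ([319.0, 238.8], 0.47)]
top washer [([308.6, 233.3], 0.54)]
top dark centroid 325.23059360730593 213.0091324200913 146.0
1.5 [[324.8, 220.7], [325.3, 220.1], [325.8, 219.5]]
1.6 [[325.2, 219.5], [325.7, 218.9], [326.2, 218.2]]
1.7 [[325.5, 218.3], [326.0, 217.6], [326.5, 217.0]]
1.8 [[325.6, 217.0], [326.1, 216.3], [326.6, 215.7]]
1.9 [[325.6, 215.7], [326.1, 215.0], [326.6, 214.4]]
2.0 [[325.5, 214.4], [326.0, 213.8], [326.5, 213.1]]
2.1 [[325.2, 213.2], [325.7, 212.5], [326.3, 211.8]]
```

View pics/g10.png

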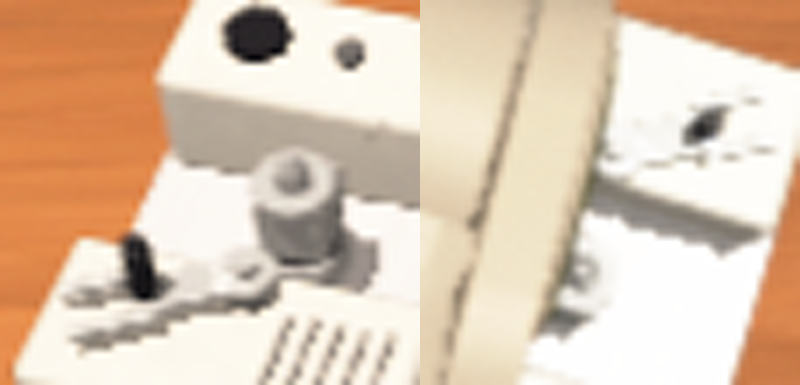

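>>> send_rows([
  [[0,0,0,0,0,-0.092,0.2],[0,0,0,0,0,-0.092,0.2],[0,0,0,0,0,-0.091,0.2],[0,0,0,0,0,0,0.2]],
], newtons=30)

```text
time_s: 32.95
position: [503.5, -58.7, 197.1]
eef_rot: [0.0, 0.77, -0.638, 0.0]
wrist_force: [0.5, -0.0, -0.0]
grip_width: 0.403
```

```bash
cat >> h.py <<'E'
D=np.array([518.6,-138,-.317])
def pinw(t,lead=0,r=38):
    q=np.array([55-r*np.cos(t),-r*np.sin(t),0]); tg=np.array([-np.sin(t),np.cos(t),0])
    return place(D,[(q+lead*tg)[None]])[0][0]
E
python3 - <<'E'
from h import *
s,p,R=pose(); w=pinw(2.08); print(p.round(1),R.round(3).tolist(),w,to(w[0],w[1],155))
E
```

```text
[503.5 -58.7 197.1] [[0.187, -0.982, -0.0], [-0.982, -0.187, -0.0], [0.0, 0.0, -1.0]] [ 578.1184696  -192.44471475    0.        ] [145.4 -48.3  42.1]
```

>>> send_rows([
  [[25,-8,0,0,0,0,0.2],[38,-13,5,0,0,0,0.2],[38,-13,10,0,0,0,0.2],[30,-10,12,0,0,0,0.2],[14.4,-4.3,10,0,0,0,0.2],[0,0,0,0,0,0,0.2],[0,0,0,0,0,0,0.2]],
])

```text
time_s: 33.53
position: [577.5, -193.0, 158.9]
eef_rot: [0.0, 0.769, -0.639, -0.001]
wrist_force: [-0.2, 0.3, -0.3]
grip_width: 0.397
```

```bash
python3 - <<'E'
from h import *
s,p,R=pose(); w=pinw(2.08); print(p.round(1),to(w[0],w[1],131))
im=grab_frame("scene"); u=proj("scene",[p+[0,0,-17],[w[0],w[1],135.5]]); print(u)
v=u[1].astype(int); cv2.imwrite("pics/g11.png",cv2.resize(im[v[1]-30:v[1]+20,v[0]-27:v[0]+28],(550,500),interpolation=cv2.INTER_CUBIC)); print(v)
E
```

```text
[ 577.5 -193.   158.9] [-0.3 -0.8 27.9]
[[213.73462792 182.79629041]
 [214.28851945 184.60264312]]
[214 184]
```

View pics/g11.png

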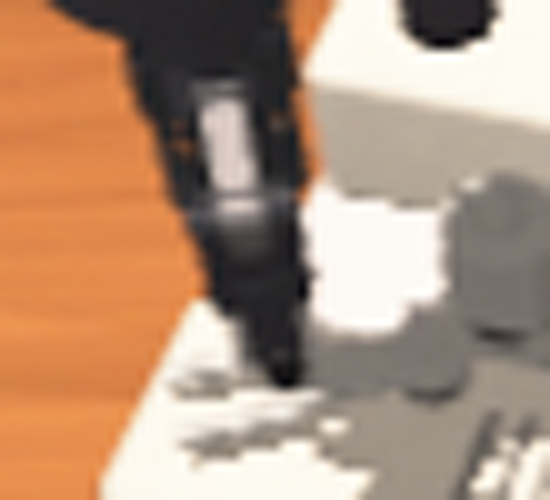

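>>> send_rows([
  [[0,-0.8,6,0,0,0,0.2],[0,0,8,0,0,0,0.2],[0,0,8,0,0,0,0.2],[0,0,5,0,0,0,0.2],[0,0,0,0,0,0,0.2],[0,0,0,0,0,0,0.2]],
])

```text
time_s: 34.08
position: [578.4, -191.8, 132.7]
eef_rot: [0.0, 0.77, -0.638, -0.0]
wrist_force: [-0.3, -0.3, 0.9]
grip_width: 0.399
```

>>> send_rows([
  [[0,0,0,0,0,0,0.6],[0,0,0,0,0,0,0.6],[0,0,0,0,0,0,0.6],[0,0,0,0,0,0,0.6]],
], newtons=20)

```text
time_s: 34.42
position: [579.0, -192.5, 133.5]
eef_rot: [-0.0, 0.77, -0.638, 0.0]
wrist_force: [0.5, -0.3, 0.3]
grip_width: 0.199
```

>>> send_rows([
  [[0,3,0,0,0,0,0.6],[-0.6,4.36,0,0,0,0.1155,0.6],[-0.6,4.36,0,0,0,0.1155,0.6],[-0.6,4.36,0,0,0,0.1155,0.6],[-0.6,4.36,0,0,0,0.1155,0.6],[-0.6,4.36,0,0,0,0.1155,0.6],[-0.6,4.36,0,0,0,0.1155,0.6],[0,0,0,0,0,0,0.6]],
])

```text
time_s: 35.08
position: [550.3, -187.0, 133.5]
eef_rot: [-0.0, -0.506, 0.862, -0.0]
wrist_force: [-0.3, 0.1, 0.7]
grip_width: 0.201
```

```bash
cat >> h.py <<'E'
def arc():
    s,p,R=pose(); psi=np.arctan2(R[1,0],R[0,0]); th=(psi-(np.pi+D[2]))%(2*np.pi)
    if th>4: th-=2*np.pi
    pv=place(D,[np.array([[55,0,0.]])])[0][0]; v=R.T@((p-pv)*[1,1,0])
    print("theta tool",round(th,3),"rel pivot (rad,tan)",v[:2].round(1),"z",p[2].round(1),"F tool",(R.T@s["wrist_force"]).round(1),"grip",s["grip_width"].round(3),"t",s["time_s"])
E
python3 -c "
from h import *
arc()"
```

```text
Traceback (most recent call last):
  File "h.py", line 60, in arc
    print("theta tool",round(th,3),"rel pivot (rad,tan)",v[:2].round(1),"z",p[2].round(1),"F tool",(R.T@s["wrist_force"]).round(1),"grip",s["grip_width"].round(3),"t",s["time_s"])
                                                                                                                                          ^^^^^^^^^^^^^^^^^^^^^
AttributeError: 'float' object has no attribute 'round'
```

```bash
sed -i 's/s\["grip_width"\].round(3)/round(s["grip_width"],3)/' h.py; python3 - <<'E'
from h import *
arc()
for n in("scene","top"):
    im=grab_frame(n); cv2.imwrite(f"pics/{n}7.png",im)
    print(n,[(np.round(r["xy"],1).tolist(),round(r["p"],2)) for r in spot_in(n,"keeper_pin")[:3]],[(np.round(r["xy"],1).tolist(),round(r["p"],2)) for r in spot_in(n,"keeper")[:3]])
    for t in(2.08,1.6,1.4,1.2): print(t,proj(n,pinw(t)+[0,0,121.5]).round(1).tolist())
im=cv2.imread("pics/scene7.png"); v=proj("scene",pinw(1.5)+[0,0,110])[0].astype(int)
cv2.imwrite("pics/g12.png",cv2.resize(im[v[1]-25:v[1]+25,v[0]-27:v[0]+28],(550,500),interpolation=cv2.INTER_CUBIC)); print(v)
E
```

```text
theta tool 1.379 rel pivot (rad,tan) [37.9  2.4] z 133.5 F tool [ 0.1  0.3 -0.7] grip 0.201 t 35.0833
scene [([220.4, 185.8], 0.66), ([236.9, 173.7], 0.46)] [([221.5, 188.0], 0.44)]
2.08 [[215.1, 188.1]]
1.6 [[215.6, 182.8]]
1.4 [[216.8, 180.7]]
1.2 [[218.5, 178.8]]
top [] []
2.08 [[325.8, 212.7]]
1.6 [[325.7, 218.9]]
1.4 [[324.8, 221.3]]
1.2 [[323.4, 223.5]]
[216 184]
```

View pics/g12.png

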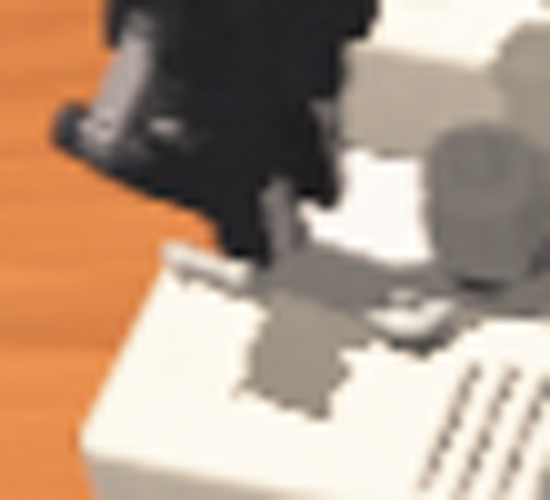

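>>> send_rows([
  [[-0.6,4.36,0,0,0,0.1155,0.6],[-0.6,4.36,0,0,0,0.1155,0.6],[-0.6,4.36,0,0,0,0.1155,0.6],[-0.6,4.36,0,0,0,0.1155,0.6],[-0.6,4.36,0,0,0,0.1155,0.6],[-0.6,4.36,0,0,0,0.1155,0.6],[-0.6,4.36,0,0,0,0.1155,0.6],[-0.6,4.36,0,0,0,0.1155,0.6],[-0.6,4.36,0,0,0,0.1155,0.6],[0,0,0,0,0,0,0.6]],
])

```text
time_s: 36.22
position: [533.5, -152.6, 133.1]
eef_rot: [-0.0, -0.012, 1.0, -0.0]
wrist_force: [0.3, 0.2, 0.6]
grip_width: 0.202
```

>>> send_rows([
  [[-0.6,4.36,0,0,0,0.1155,0.6],[-0.6,4.36,0,0,0,0.1155,0.6],[-0.4,3,0,0,0,0.08,0.6],[0,0,0,0,0,0.03,0.6],[0,0,0,0,0,0,0.6]],
])

```text
time_s: 36.63
position: [536.4, -141.9, 133.1]
eef_rot: [0.0, 0.155, 0.988, -0.0]
wrist_force: [-0.5, -2.2, -0.4]
grip_width: 0.201
```

```bash
python3 -c "
from h import *
arc()"
```

```text
theta tool 0.005 rel pivot (rad,tan) [36.9  2. ] z 133.1 F tool [-0.2 -2.2  0.4] grip 0.201 t 36.6333
```

>>> send_rows([
  [[0,1,0,0,0,0,0.6],[0,1,0,0,0,0,0.6],[0,0,0,0,0,0,0.6],[0,0,0,0,0,0,0.6]],
])

```text
time_s: 36.97
position: [536.5, -141.6, 133.1]
eef_rot: [-0.0, 0.156, 0.988, -0.002]
wrist_force: [-0.7, -7.3, -1.2]
grip_width: 0.197
```

```bash
python3 -c "
from h import *
arc()"
```

```text
theta tool 0.003 rel pivot (rad,tan) [36.9  2.3] z 133.1 F tool [-1.6 -7.1  1.2] grip 0.197 t 36.9667
```

>>> send_rows([
  [[0,2,0,0,0,0,0.6],[0,0,0,0,0,0,0.6],[0,0,0,0,0,0,0.6]],
])

```text
time_s: 37.22
position: [536.6, -141.3, 133.1]
eef_rot: [-0.001, 0.157, 0.988, -0.004]
wrist_force: [-4.6, -13.1, -2.1]
grip_width: 0.201
```

```bash
python3 -c "
from h import *
arc()"
```

```text
theta tool 0.002 rel pivot (rad,tan) [36.8  2.5] z 133.1 F tool [  0.3 -13.8   2.2] grip 0.201 t 37.2167
```

>>> send_rows([
  [[0,-4.5,0,0,0,0,0.6],[0,0,0,0,0,0,0.5],[0,0,0,0,0,0,0.2],[0,0,0,0,0,0,0.2],[0,0,-10,0,0,0,0.2],[0,0,-25,0,0,0,0.2],[0,0,-35,0,0,0,0.2],[0,0,-20,0,0,0,0.2],[0,0,0,0,0,0,0.2]],
])

```text
time_s: 37.97
position: [538.6, -142.5, 229.2]
eef_rot: [0.004, 0.156, 0.988, -0.001]
wrist_force: [1.1, 0.4, 0.1]
grip_width: 0.396
```

>>> send_rows([
  [[15,20,-5,0,0,0,0.2],[25,30,0,0,0,0,0.2],[25,35,0,0,0,0,0.2],[25,35,0,0,0,0,0.2],[25,35,0,0,0,0,0.2],[10,15,0,0,0,0,0.2],[0,0,0,0,0,0,0.2],[0,0,0,0,0,0,0.2]],
])

```text
time_s: 38.63
position: [470.8, 55.7, 228.4]
eef_rot: [0.0, 0.155, 0.988, -0.0]
wrist_force: [-0.4, -0.4, 0.0]
grip_width: 0.399
```

```bash
python3 - <<'E'
from h import *
s,p,R=pose(); print(p.round(1),s["time_s"])
im={n:grab_frame(n) for n in("scene","top")}
for n in im:
    cv2.imwrite(f"pics/{n}8.png",im[n])
    print(n,[(np.round(r["xy"],1).tolist(),round(r["p"],2)) for r in spot_in(n,"keeper_pin")[:3]],proj(n,np.array([pinw(t)+[0,0,121.5] for t in(0,.1,.2)])).round(1).tolist())
a=[cv2.resize(im["scene"][150:205,195:255],(420,385),interpolation=cv2.INTER_CUBIC),cv2.resize(im["top"][195:250,285:340],(380,385),interpolation=cv2.INTER_CUBIC)]
cv2.imwrite("pics/g13.png",np.hstack(a))
E
```

```text
[470.8  55.7 228.4] 38.6333
scene [([228.3, 179.9], 0.7)] [[234.1, 174.6], [232.7, 174.4], [231.3, 174.3]]
top [([313.8, 221.0], 0.63)] [[309.3, 227.7], [310.6, 228.1], [311.9, 228.3]]
```

View pics/g13.png

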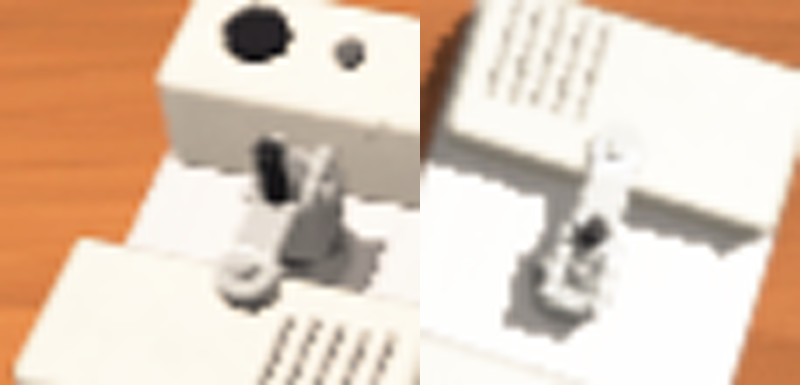

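```bash
python3 -c "
from station import *
print(sign_off())"
```

```text
the job is handed in; nothing more can be done
None
```

The drive shaft is back together and the job is handed in at about 39 s of the 72 s allowed.

- **Bearing:** it seated with the tool at the expected height and a contact force of 5.3 N. A later picture shows it home on the shaft.
- **Spacer:** I stood it up with a tilted grasp. Its bore showed on top in both cameras before I regripped it from above. It seated at the expected height with 5.8 N.
- **Washer:** it seated at the expected height with 3.6 N, and the pictures show the shaft tip standing above it.
- **Keeper:** I swung the pin through about 2.08 rad to its stop. The last push raised the force to 14 N with almost no further movement.

**Last check:** after the arm withdrew, my reading of the pin in the scene camera matched the predicted home position within about 0.3 pixels. In the top camera it matched within about 0.7 pixels, which would allow a keeper angle of up to about 0.05 rad.

**Disagreements:**
- The pin network's own points were 5 to 8 pixels off the position I read from the picture. I went by the picture and by contact with the stop.
- The gripper reported openings 1 to 3.5 mm narrower than the true part sizes.
- The two cameras differed by about 2 mm in x, so I used the average.

I did not measure the other things on the counter again at the end. The arm touched none of them as far as the forces showed. I viewed 15 pictures, five over the budget of 10.

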